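Fetch the two shells from behind the jar and cup

ROBOT

A 6-joint arm with a two-finger parallel gripper is mounted at the origin on the work surface. World frame = base frame: x ahead of the robot, y to its left, z up, the work surface at z = 0. Lengths are in m, angles in rad, forces in N, time in s.
With the tool pointing down it reaches from about 0.35 to 0.975 m from the base axis. Payload 4.9 kg.
Tool frame: the origin (TCP) lies midway between the tips of the shut fingers; the grasp point (between the pads) lies 19 mm behind it; z points along the fingers, y is the line along which they close (so a half turn about z gives the same grasp; the last joint's range is limited). The gripper opens to 85 mm and grips with 20 to 120 N. Pads are 22 mm wide; open, the fingers measure 114 mm over their backs; the gripper's body (76 mm by 85 mm) begins 54 mm behind the grasp point. The pads swing forward as they close: fully open they stand 13 mm farther back than shut.
Start: joints at [1.218, 0.053, 1.613, -0, 1.476, -0.119], TCP at [0.145, 0.608, 0.231] pointing down, gripper open.
Joint ranges: [-3.01, 3.01], [-1.01, 2.22], [0.06, 2.58], [-1.02, 4.17], [0.09, 2.62], [-3.14, 3.14]. Speed limits (rad/s): [2.57, 2.57, 3.14, 3.14, 3.14, 3.14].

INTERFACE

Orientations are given as a unit quaternion [w, x, y, z].
In Python, from plant import * gives the robot as it stands.
- The arm moves only by the tool jog_arm, never from a script. Its argument "targets" is a list of rows, each a list of 3 entries, a list of its own where there are three numbers: the shift along the tool's x, y, z in units of 25 mm (1.0 is 25 mm), then the turn, a rotation vector about the tool's x, y, z in units of 8 degrees (1.0 is 8 degrees), then the opening in per cent of the stroke, from 0 (shut) to 100 (fully open). A call has 1 to 8 rows; each row is the pose to reach, as a shift and turn from the pose commanded when the call began, along the tool's axes at that moment; what a row does not reach only later rows make up. A row lasts 1/8 s, in which the tool goes at most 62.5 mm and 10.7 degrees, less where a joint would pass 70% of its speed; a pose out of reach is approached as far as the arm can. A call with a gripper value outside its range is refused whole. The fingers move at their own pace and stop on an object; the grip force is fixed at half the most. Time passes only in rows, so rows that repeat a pose let the fingers close. It gives the time, the measured TCP pose, the force, the opening and the grip force at its end, in the units of the state.
- state(): the state, without advancing time (a new reading comes with each control period).
- grab_frame(name): name is "scene" or "top" or "wrist"; returns (picture, depth): 400x640x3 uint8, red, green, blue; 400x640 float32, m along the optical axis (not along the pixel's ray), 0 where there is no reading.
- camera_params(name): a dict with "fovy" (degrees; the focal length in pixels is half the picture's height over the tangent of half this angle, whatever the lens; pixels are square), "cx", "cy" (the principal point, pixels), "rvec" (rotation vector, rad) and "tvec" (3), from world to camera coordinates, as OpenCV has them; the wrist camera has in their place "hand_eye" (4x4, takes a point from camera to tool coordinates, whose origin is the TCP and whose axes are the flange's). Camera axes: x right, y down, z forward; pixel columns grow to the right and rows downward; lengths in m; the calibration is good to about 2 mm. The wrist camera is an equidistant fisheye: a pixel r from the principal point sees the ray r / f radians off the axis. A picture is of the moment at which its call begins: read the wrist's pose just before it. camera_params takes no time and is no camera call.
- job_done(): hands the job in; it is judged then, once.
The state is a dict: "time": time; "joint_pos": joint angles; "joint_vel": joint speeds; "joint_efforts": joint torques, N m; "tool_pos": TCP position; "tool_rot": TCP orientation; "contact_force": force on the tool from outside, world axes, zero at the start; "ft_torque": the same for the moment, N m; "gripper_width": opening from 0.0 (shut) to 1.0 (fully open); "grasp_force": force on a finger pad.
Only numpy, scipy, OpenCV 4.12 (cv2) and the standard library are available. Lean on these libraries where they do the work, as an engineer would, in place of code of your own. Each camera call takes 0.05 s, during which the arm holds its last target. There are 200 camera calls.

TASK

The brown jar and the orange cup stand in the way of the two shells on the fenced plywood shelf: before touching the shells, set jar and cup aside on the grey rubber mat with yellow lines. Then lay the spotted cowrie right way up in the middle of the round blue pad and the ivory tusk shell in the middle of the green strip, lengthwise along it; only when both shells lie there, put the jar back in the middle of the teal disc on the shelf and the cup in the middle of the white disc. Keep the jar and the cup upright throughout.

Things in the scene. Friction and masses are not known exactly. Their poses are not given: they have to be found in the camera images.
- shelf: Fixed plywood shelf, 220 (x, to the back) x 320 mm (y, left), top 30 mm above the table; origin at table height under its centre. Mesh fence, top 72 mm above the table, at x = +105, y = +-155 mm and 45 mm of the front from y = -155; the gate is folded back at y = +171 mm and stays. Discs in front (x -55, y +-60 mm), shells behind (x +25, y +-70), left/right varies. Limpet and urchin on it stay.
- jar: Brown glass specimen jar with a black cap, round, 56 mm in diameter, 95 mm high, about 0.18 kg, loose. Stands on the teal disc at the start. Origin at the centre of its underside, z up. Can be gripped across the glass, straight up to 61 mm, with the grip 50 to 60 mm above its underside.
- cup: Orange plastic sorting cup, open at the top, round, 64 mm in outer diameter at the rim tapering to 52 mm at the foot, 85 mm high, wall 3 mm, about 60 g, loose. Stands on the white disc at the start. Origin at the centre of its underside, z up. Can be gripped from outside across its width 55 to 65 mm above its underside.
- cowrie: Glossy cowrie shell, cream-brown with dark spots, egg-shaped, 62 mm long (its x axis), 38 mm wide (its y axis) and 38 mm high, with a flat pale underside, about 40 g, loose. Origin at the middle of its underside, z up; widest at about 19 mm height.
- tusk: Ivory tusk shell, a slender gently curved tapering tube lying flat, about 95 mm long (along its x axis), about 13 mm thick in the middle (16 mm at the mouth end, +x, 9 mm at the other), ends bent about 9 mm to +y, about 25 g, loose. Origin under the middle of its length, where the tube's centre line passes 6 mm above it; z up.
- jar_disc: Teal disc, 76 mm in diameter, 3 mm thick, fixed on the shelf: the jar's place. Origin at the centre of its underside (on the shelf's top face).
- cup_disc: White disc, 76 mm in diameter, 3 mm thick, fixed on the shelf: the cup's place. Origin at the centre of its underside (on the shelf's top face).
- side_mat: Grey rubber mat with two yellow lines, 260 mm (its x axis) x 120 mm (its y axis), 4 mm thick, fixed on the table to the left or the right of the shelf: the side area with room for jar and cup one behind the other along x. Origin at the centre of its underside, at table height.
- cowrie_pad: Round blue pad with a pale dot at its centre, 90 mm in diameter, 4 mm thick, fixed on a white board (6 mm thick) on the other side of the shelf: the cowrie's place. Origin at the centre of its underside, 6 mm above the table.
- tusk_pad: Green strip with a pale centre line, 110 mm long (its x axis), 45 mm wide (its y axis), 4 mm thick, fixed on the same white board, 130 mm from the blue pad's centre: the tusk shell's place. Origin at the centre of its underside, 6 mm above the table.
Things that resemble listed ones, but are neither listed nor needed, are in the scene too. There is more than one size of the jar; the job needs the largest.

How it is judged:
On the way, in this order (a step that is already met when the one before it is completed fails the run):
1. jar and cup both stand upright on the rubber mat, the shells still where they lay (x of jar in the frame of side_mat between -0.13 and 0.13 m and y of jar in the frame of side_mat between -0.06 and 0.06 m and z of each of jar, cup in the frame of side_mat below 0.012 m and angle between each of jar, cup's own z axis and vertical below 0.12 rad and x of cup in the frame of side_mat between -0.13 and 0.13 m and y of cup in the frame of side_mat between -0.06 and 0.06 m and distance of each of cowrie, tusk from where it was at the start of the episode below 0.02 m), for 0.2 s.
2. cowrie on the blue pad and tusk shell along the green strip, while jar and cup still stand on the mat (horizontal distance between cowrie and cowrie_pad below 0.015 m and z of cowrie in the frame of cowrie_pad between -0.002 and 0.012 m and angle between each of cowrie, tusk's own z axis and vertical below 0.35 rad and horizontal distance between tusk and tusk_pad below 0.015 m and z of tusk in the frame of tusk_pad between -0.002 and 0.012 m and angle between the x axis of tusk and the x axis of tusk_pad, either way round below 0.35 rad and x of jar in the frame of side_mat between -0.13 and 0.13 m and y of jar in the frame of side_mat between -0.06 and 0.06 m and z of each of jar, cup in the frame of side_mat below 0.012 m and angle between each of jar, cup's own z axis and vertical below 0.12 rad and x of cup in the frame of side_mat between -0.13 and 0.13 m and y of cup in the frame of side_mat between -0.06 and 0.06 m), for 0.2 s.
At the end, for the whole second after the job is handed in: Jar and cup upright within 15 mm of the centres of the teal and the white disc; cowrie right way up within 15 mm of the blue pad's centre; tusk shell within 15 mm of the green strip's centre and 20 degrees of its length (either way round); all released and at rest (horizontal distance between jar and jar_disc below 0.015 m and z of jar in the frame of jar_disc between -0.002 and 0.012 m and angle between each of jar, cup's own z axis and vertical below 0.12 rad and horizontal distance between cup and cup_disc below 0.015 m and z of cup in the frame of cup_disc between -0.002 and 0.012 m and horizontal distance between cowrie and cowrie_pad below 0.015 m and z of cowrie in the frame of cowrie_pad between -0.002 and 0.012 m and angle between each of cowrie, tusk's own z axis and vertical below 0.35 rad and horizontal distance between tusk and tusk_pad below 0.015 m and z of tusk in the frame of tusk_pad between -0.002 and 0.012 m and angle between the x axis of tusk and the x axis of tusk_pad, either way round below 0.35 rad and linear speed of each of jar, cup, cowrie, tusk below 0.02 m/s and contact force between each of jar, cup, cowrie, tusk and the fingers below 0.2 N); the robot touches nothing.
It fails at once if the jar or the cup is tipped over (more than 35 degrees) (angle between any of jar, cup's own z axis and vertical above 0.6 rad).
It also fails if it takes over 134 s, if anything falls off the work surface, if the arm or the gripper's body presses on something with over 40 N, if the wrist force passes 120 N, or if a joint passes its speed limit or range.

## Working session

There is one attempt and no reset: what is moved stays moved. The work goes in short steps, Python scripts to look and compute and a tool call to move; the robot and the scene stay as the last step left them, time stands still between calls to the robot, and variables do not carry over. Pictures are saved under pics/ and viewed, at most 14 in all, crops included, and the job is handed in when it is done.

Besides the shell and the picture viewer there is one more tool, called by a JSON object that holds its "fn" and its "kwargs", one argument or row to a line. jog_arm: Moves the arm, as the interface text tells. Its arguments: {"type":"object","properties":{"targets":{"type":"array"}},"required":["targets"]}

```bash
mkdir -p pics && cat > h.py <<'E'
from plant import *
import numpy as np, cv2
from scipy.spatial.transform import Rotation as R
def ray(name,u,v,st=None):
    c=camera_params(name); f=200/np.tan(np.radians(c["fovy"])/2)
    d=np.array([(u-c["cx"])/f,(v-c["cy"])/f,1.0])
    if "hand_eye" in c:
        r=np.hypot(d[0],d[1]); s=np.sin(r)/r if r>1e-9 else 1
        d=np.array([d[0]*s,d[1]*s,np.cos(r)])
        H=np.array(c["hand_eye"]); q=st["tool_rot"]; Rt=R.from_quat([q[1],q[2],q[3],q[0]]).as_matrix()
        return Rt@H[:3,3]+np.array(st["tool_pos"]), Rt@H[:3,:3]@d
    Rm=cv2.Rodrigues(np.array(c["rvec"],float))[0]
    return -Rm.T@np.array(c["tvec"],float), Rm.T@d
def onz(name,u,v,z,st=None):
    o,d=ray(name,u,v,st); return o+d*(z-o[2])/d[2]
def dep(name,u,v,D,st=None):  # point from depth (pinhole cams)
    o,d=ray(name,u,v,st); return o+d*D[int(v),int(u)]
def two(a,b):
    (o1,d1),(o2,d2)=a,b
    s=np.linalg.lstsq(np.c_[d1,-d2],o2-o1,rcond=None)[0]
    p,q=o1+s[0]*d1,o2+s[1]*d2
    return (p+q)/2,np.linalg.norm(p-q)
def save(n,im): cv2.imwrite(f"pics/{n}.png",im[:,:,::-1])
E
python3 - <<'E'
from h import *
s=state(); print(s)
for n in("scene","top","wrist"):
    im,d=grab_frame(n); save(n,im); np.savez(f"pics/{n}.npz",im=im,d=d); print(n,camera_params(n),(d>0).mean())
E
```

```text
{'time': 0.0, 'joint_pos': array([ 1.21802287e+00,  5.33350462e-02,  1.61426922e+00,  5.69629262e-06,
        1.47599950e+00, -1.19014441e-01]), 'joint_vel': array([-1.29549842e-03, -1.19388343e-03, -9.41325629e-05,  3.80263424e-04,
        9.51032299e-04, -3.79071349e-04]), 'joint_efforts': array([ 2.24992524e-03, -3.93689382e+01, -3.70176494e+01, -1.85762019e-05,
        7.17053306e-03,  8.78802780e-06]), 'tool_pos': array([0.14456637, 0.60742168, 0.23009134]), 'tool_rot': array([-2.37766784e-04,  1.16613789e-01,  9.93176829e-01, -9.77043003e-04]), 'contact_force': array([ 0.90333651, -0.71620423, -1.54256295]), 'ft_torque': array([ 0.06903222,  0.02461823, -0.01579198]), 'grasp_force': 0.0, 'gripper_width': 1.0015953158369153}
scene {'fovy': 53.592782166914816, 'cx': 322.0404822210139, 'cy': 200.0019518373761, 'rvec': array([ 1.44789724,  2.35412589, -0.71250033]), 'tvec': array([ 0.251103  , -0.35071546,  1.15063901])} 0.99622265625
top {'fovy': 51.50281700487918, 'cx': 316.3899162318783, 'cy': 198.49793867287102, 'rvec': array([ 2.18421631, -2.16633477,  0.07516276]), 'tvec': array([-0.00203284,  0.51736302,  1.09851769])} 0.9961640625
wrist {'fovy': 65.70646984690485, 'cx': 317.71916266167415, 'cy': 198.68434771080064, 'hand_eye': array([[-2.22545720e-04, -9.47824552e-01, -3.18792360e-01,
         8.24069427e-02],
       [ 9.99999546e-01, -5.06384153e-04,  8.07477675e-04,
         8.68545008e-04],
       [-9.26778565e-04, -3.18792036e-01,  9.47824234e-01,
        -1.42667656e-01],
       [ 0.00000000e+00,  0.00000000e+00,  0.00000000e+00,
         1.00000000e+00]])} 0.99582421875
```

View pics/top.png

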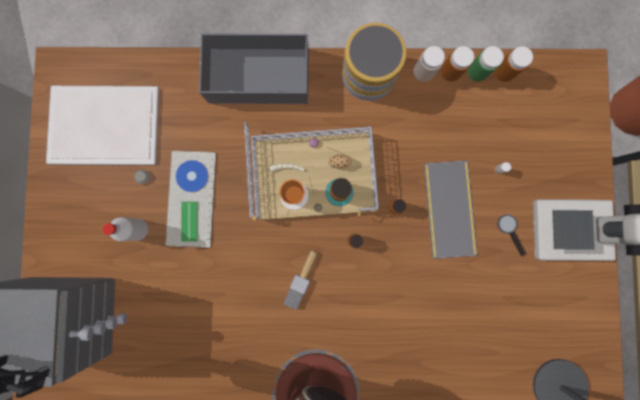

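View pics/scene.png

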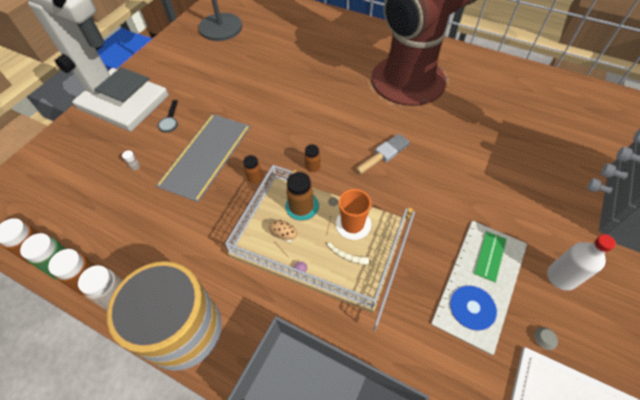

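The top view shows the following:
- **Shelf things:** the jar is at (340,190) on teal, with the cup at (292,193) on white. The cowrie is at (339,161) and the tusk at (288,168).
- **Jar look-alikes:** the small jars at (356,241) and (399,206) stand off the shelf. I choose the largest one, on teal.
- **Places:** the mat is at (451,210), the blue pad at (192,176) and the green strip at (190,221). The white board or box at (103,125) is not the pad board.

The scene view agrees: jar (299,195), cup (354,210), cowrie (284,230), tusk (347,253), mat (204,157), pad (473,307) and strip (489,257).

```bash
cat > m.py <<'E'
from h import *
L={n:np.load(f"pics/{n}.npz") for n in("scene","top")}
def mask(n,lo,hi,roi):
    hsv=cv2.cvtColor(L[n]["im"],cv2.COLOR_RGB2HSV); m=cv2.inRange(hsv,lo,hi)
    z=np.zeros_like(m); x0,y0,x1,y1=roi; z[y0:y1,x0:x1]=m[y0:y1,x0:x1]
    c=max(cv2.findContours(z,cv2.RETR_EXTERNAL,cv2.CHAIN_APPROX_NONE)[0],key=cv2.contourArea)
    return cv2.convexHull(c)
def cen(c): M=cv2.moments(c); return M["m10"]/M["m00"],M["m01"]/M["m00"]
P={"blue":((105,150,60),(125,255,255),(160,140,230,200),(440,270,510,340)),
"green":((50,120,60),(75,255,255),(160,195,230,250),(460,225,520,285)),
"mat":((100,20,40),(125,110,140),(420,155,485,265),(155,110,250,200)),
"cup":((3,170,100),(14,255,255),(270,170,312,215),(330,180,380,240)),
"tusk":((10,0,170),(40,70,255),(268,160,308,174),(322,238,372,268)),
"teal":((80,100,50),(98,255,255),(320,170,362,212),(280,185,325,222)),
"jarcap":((0,0,0),(180,255,60),(325,170,356,203),(283,168,316,195))}
for k,(lo,hi,rt,rs) in P.items():
    try:
        a,b=mask("top",lo,hi,rt),mask("scene",lo,hi,rs); ca,cb=cen(a),cen(b)
        p,e=two(ray("top",*ca),ray("scene",*cb))
        print(k,np.round(ca),np.round(cb),"two",p.round(3),round(e,4),"depth",dep("top",*ca,L["top"]["d"]).round(3))
        z={"blue":.01,"green":.01,"mat":.004,"tusk":.04}.get(k)
        if z:
            r=cv2.minAreaRect(np.array([[onz("top",*q[0],z)[:2]*1000] for q in a],np.float32)); print("   rect",np.round(r[0],1),np.round(r[1],1),round(r[2],1),cv2.boxPoints(r).round().tolist())
    except Exception as ex: print(k,ex)
for n,r in(("top",(235,115,415,255)),("scene",(215,140,415,320))):
    x0,y0,x1,y1=r; c=L[n]["im"][y0:y1,x0:x1]
    c=cv2.resize(c,None,fx=4,fy=4,interpolation=cv2.INTER_CUBIC) if n=="top" else cv2.resize(c,None,fx=3,fy=3); save(n+"crop",c)
E
python3 m.py
```

```text
blue [192. 176.] [473. 308.] two [0.579 0.348 0.003] 0.0008 depth [0.578 0.345 0.011]
   rect [579.  345.9] [75.3 74.4] 1.7 [[540.0, 382.0], [542.0, 308.0], [618.0, 310.0], [615.0, 384.0]]
green [193. 220.] [490. 256.] two [ 0.455  0.346 -0.   ] 0.0092 depth [0.456 0.338 0.01 ]
   rect [455.7 337.8] [95.5 11. ] 1.8 [[408.0, 342.0], [408.0, 331.0], [504.0, 334.0], [503.0, 345.0]]
mat max() iterable argument is empty
cup [292. 192.] [354. 209.] two [0.529 0.063 0.094] 0.0013 depth [0.534 0.068 0.038]
tusk [286. 167.] [348. 254.] two [0.6   0.084 0.035] 0.0024 depth [0.599 0.082 0.045]
   rect [600.5  82.5] [93.8 20.8] 88.5 [[589.0, 36.0], [610.0, 35.0], [612.0, 129.0], [591.0, 130.0]]
teal [337. 195.] [302. 208.] two [ 0.529 -0.058  0.009] 0.0076 depth [ 0.517 -0.05   0.128]
jarcap [343. 185.] [298. 183.] two [ 0.541 -0.062  0.12 ] 0.0067 depth [ 0.542 -0.064  0.128]
```

View pics/topcrop.png

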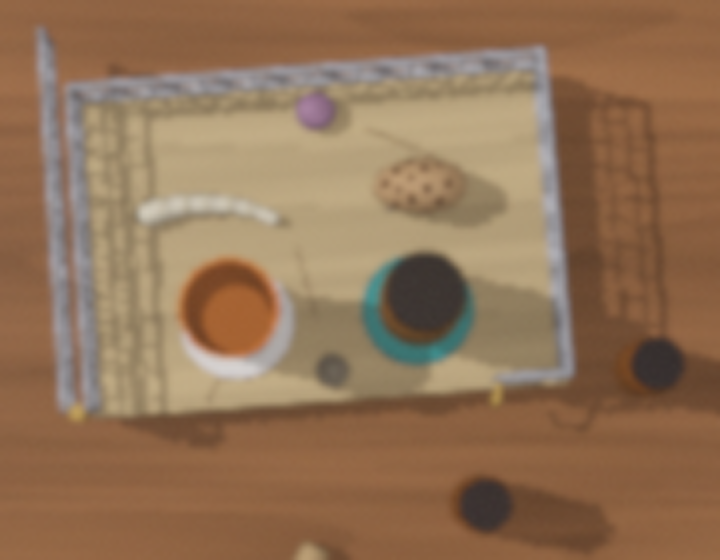

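The crop confirms the big jar on teal (px 341,188) and the cup on white (292,192). The cowrie is at (340,161), and the tusk at (287,167) is bowed towards the back. The two small brown jars at (356,241) and (399,206) are decoys outside the fence.

```bash
cat > m2.py <<'E'
from h import *
T=np.load("pics/top.npz"); print("cam",ray("top",0,0)[0].round(3))
g=lambda u,v:(235+u/4-.4,115+v/4-.4)
for k,u,v,z in(("jar",426,292,.128),("cup",229,306,.118),("teal",417,308,.033),("white",238,332,.033),("cowrie",421,185,.055),("urchin",316,110,.04),("small1",484,503,.07),("small2",658,363,.07),
 ("fBL",68,90,.072),("fBR",545,50,.072),("fFR",572,378,.072),("fFL",92,408,.072),("tuskR",280,217,.038),("tuskL",145,212,.04),("tuskmid",215,203,.04)):
    print(k,onz("top",*g(u,v),z).round(4))
hsv=cv2.cvtColor(T["im"],cv2.COLOR_RGB2HSV); print("mat hsv",hsv[200,445:458:4].tolist())
m=cv2.inRange(hsv[155:265,420:485],(90,0,60),(180,80,160)); c=max(cv2.findContours(m,0,1)[0],key=cv2.contourArea)
r=cv2.minAreaRect(np.array([[onz("top",q[0][0]+420,q[0][1]+155,.004)[:2]*1000] for q in c],np.float32)); print("mat",r)
# board/green outline incl. pale line
for nm,roi,lo,hi in(("green",(165,195,225,250),(45,60,40),(85,255,255)),("blue",(165,150,225,200),(100,100,40),(130,255,255))):
    x0,y0,x1,y1=roi; m=cv2.inRange(hsv[y0:y1,x0:x1],lo,hi); q=np.argwhere(m)
    r=cv2.minAreaRect(np.array([[onz("top",b+x0,a+y0,.01)[:2]*1000] for a,b in q],np.float32)); print(nm,r)
# cowrie orientation
m=T["d"]; 
P=np.array([dep("top",u,v,m) for v in range(150,173) for u in range(325,357)])
P=P[(P[:,2]>.038)]; c=P[:,:2].mean(0); w,V=np.linalg.eigh(np.cov(P[:,:2].T)); print("cowrie depth",c,P[:,2].max(),np.sqrt(w),V[:,1])
E
python3 m2.py
```

```text
cam [ 0.428 -0.01   1.136]
jar [ 0.5359 -0.0591  0.128 ]
cup [0.5274 0.0619 0.118 ]
teal [ 0.5353 -0.0578  0.033 ]
white [0.5183 0.0617 0.033 ]
cowrie [ 0.6146 -0.0591  0.055 ]
urchin [0.6675 0.0108 0.04  ]
small1 [ 0.4068 -0.0995  0.07  ]
small2 [ 0.4974 -0.2112  0.07  ]
fBL [0.6727 0.1722 0.072 ]
fBR [ 0.7011 -0.1388  0.072 ]
fFR [ 0.4872 -0.1557  0.072 ]
fFL [0.4654 0.1523 0.072 ]
tuskR [0.5953 0.0342 0.038 ]
tuskL [0.5977 0.1244 0.04  ]
tuskmid [0.6041 0.0777 0.04  ]
mat hsv [[135, 8, 122], [130, 6, 121], [128, 8, 122], [128, 8, 121]]
mat ((493.59942626953125, -362.3174743652344), (255.85269165039062, 95.20614624023438), 4.451137065887451)
green ((453.2173767089844, 349.94488525390625), (106.27896881103516, 40.90675735473633), 1.830233097076416)
blue ((578.35986328125, 346.5801086425781), (83.09886169433594, 82.93412780761719), 46.180599212646484)
cowrie depth [ 0.61005488 -0.05782361] 1.1362995601381232 [0.01486419 0.02539972] [-0.93910549  0.34362899]
```

```bash
cat >> h.py <<'E'
def go(*wps):
    s=state(); q=s["tool_rot"]; R0=R.from_quat([q[1],q[2],q[3],q[0]])
    print("t",round(s["time"],2),"tcp",np.round(s["tool_pos"],4),"w",round(s["gripper_width"],3),"gf",round(float(s["grasp_force"]),1),"F",np.round(s["contact_force"],1))
    for x,y,z,yaw in wps:
        Rt=R.from_euler("z",yaw,degrees=True)*R.from_matrix(np.diag([-1.,1,-1]))
        d=R0.inv().apply(np.array([x,y,z])-s["tool_pos"])/.025; rv=np.degrees((R0.inv()*Rt).as_rotvec())/8
        print((x,y,z,yaw),"->",d.round(2).tolist(),rv.round(2).tolist())
E
python3 -c "
from h import *
go((.46,0,.26,4.5),(.50,0,.26,4.5))"
```

```text
t 0.15 tcp [0.1446 0.6075 0.2303] w 1.001 gf 0.0 F [-0.3 -0.6  0.3]
(0.46, 0, 0.26, 4.5) -> [-17.9, -20.72, -1.16] [-0.01, -0.0, -2.24]
(0.5, 0, 0.26, 4.5) -> [-19.46, -20.35, -1.16] [-0.01, -0.0, -2.24]
```

{"fn": "jog_arm", "kwargs": {
  "targets": [
    [[-19.5,-20.3,-1.2],[0,0,-2.24],100],
    [[-19.5,-20.3,-1.2],[0,0,-2.24],100],
    [[-19.5,-20.3,-1.2],[0,0,-2.24],100],
    [[-19.5,-20.3,-1.2],[0,0,-2.24],100],
    [[-19.5,-20.3,-1.2],[0,0,-2.24],100],
    [[-19.5,-20.3,-1.2],[0,0,-2.24],100],
    [[-19.5,-20.3,-1.2],[0,0,-2.24],100],
    [[-19.5,-20.3,-1.2],[0,0,-2.24],100]
  ]
}}

```text
time: 1.15
tool_pos: [0.3985, 0.1755, 0.2527]
tool_rot: [0.0, -0.04, 0.999, 0.0]
contact_force: [0.7, 0.9, 0.2]
gripper_width: 0.999
grasp_force: 0.0
```

```bash
python3 -c "
from h import *
go((.49,0,.26,4.5))"
```

```text
t 1.15 tcp [0.3985 0.1755 0.2527] w 0.999 gf 0.0 F [0.7 0.9 0.2]
(0.49, 0, 0.26, 4.5) -> [-3.1, -7.29, -0.29] [0.0, 0.01, 0.0]
```

{"fn": "jog_arm", "kwargs": {
  "targets": [
    [[-3.1,-7.3,-0.3],[0,0,0],100],
    [[-3.1,-7.3,-0.3],[0,0,0],100],
    [[-3.1,-7.3,-0.3],[0,0,0],100],
    [[-3.1,-7.3,-0.3],[0,0,0],100],
    [[-3.1,-7.3,-0.3],[0,0,0],100],
    [[-3.1,-7.3,-0.3],[0,0,0],100]
  ]
}}

```text
time: 1.9
tool_pos: [0.4891, 0.0028, 0.2599]
tool_rot: [-0.0, -0.04, 0.999, 0.0]
contact_force: [-0.3, 0.6, -0.4]
gripper_width: 1.001
grasp_force: 0.0
```

```bash
python3 -c "
from h import *
import pickle
s=state(); im,d=grab_frame('wrist'); save('w1',im); pickle.dump((s,im,d),open('pics/w1.pkl','wb')); print(s['tool_pos'])"
```

```text
[0.48907544 0.00281346 0.25985752]
```

View pics/w1.png

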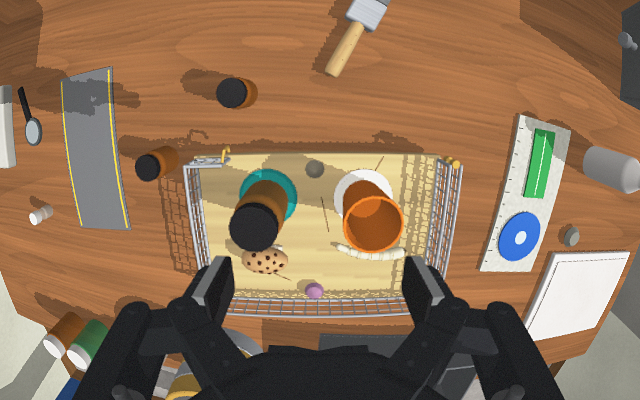

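The wrist view shows the jar cap at (254,227), the cup rim at (374,224), the cowrie at (266,261) and the tusk running (340,249)–(407,258). The pad dot is at (520,237), the strip centre at (540,163) and the mat spans (62–130, 67–230).

```bash
cat > m3.py <<'E'
from h import *
import pickle
s,im,d=pickle.load(open('pics/w1.pkl','rb')); hsv=cv2.cvtColor(im,cv2.COLOR_RGB2HSV)
def big(roi,lo,hi):
    x0,y0,x1,y1=roi; m=cv2.inRange(hsv[y0:y1,x0:x1],lo,hi); m=cv2.morphologyEx(m,cv2.MORPH_OPEN,np.ones((2,2),np.uint8))
    c=max(cv2.findContours(m,cv2.RETR_EXTERNAL,cv2.CHAIN_APPROX_NONE)[0],key=cv2.contourArea); return [(q[0][0]+x0,q[0][1]+y0) for q in c]
def rect(k,roi,lo,hi,z):
    P=np.array([onz("wrist",u,v,z,s)[:2]*1000 for u,v in big(roi,lo,hi)],np.float32); r=cv2.minAreaRect(P); c=cv2.minEnclosingCircle(P)
    print(k,np.round(r[0],1),np.round(r[1],1),round(r[2],1),"circ",np.round(c[0],1),round(c[1],1))
rect("cap",(225,198,282,255),(0,0,0),(180,255,55),.128)
rect("cuprim",(338,192,408,255),(3,180,110),(12,255,255),.118)
rect("teal",(235,165,300,222),(80,90,50),(98,255,255),.033)
rect("mat",(55,60,135,235),(100,3,60),(180,60,160),.004)
rect("blue",(490,205,548,270),(100,120,60),(125,255,255),.010)
rect("green",(518,125,562,203),(45,90,50),(85,255,255),.010)
rect("cowrie",(238,244,290,277),(5,55,40),(17,255,255),.045)
rect("tusk",(334,238,412,264),(0,0,170),(35,60,255),.040)
top=lambda u,v:ray("top",234.6+u/4,114.6+v/4)
W=lambda u,v:ray("wrist",u,v,s)
for k,a,b in(("cap",top(426,292),W(254,227)),("cup",top(229,306),W(374,224)),("cowrie",top(421,185),W(266,260)),("tuskR",top(286,219),W(407,257) if 0 else W(340,249)),("bluedot",ray("top",192,176),W(520,237)),("green",ray("top",190,221),W(540,163))):
    p,e=two(a,b); print("two",k,p.round(4),round(e,4))
hs=hsv[244:277,238:290]
E
python3 m3.py
```

```text
cap [534.9 -55.2] [51.7 48. ] 1.9 circ [534.7 -55.5] 27.0
cuprim [526.7  70.6] [4.4 6.7] 3.9 circ [526.7  70.6] 4.0
teal [525.9 -50.6] [74.5 52.4] 68.1 circ [534.1 -54. ] 37.4
mat [ 494.9 -352.7] [257.9 112.4] 4.3 circ [ 495.1 -352.8] 138.9
blue [580.  350.7] [90.1 86.7] 20.3 circ [579.9 350.5] 45.9
green [455.4 352.6] [109.3  47. ] 2.0 circ [455.6 351.5] 57.7
cowrie [621.8 -55.9] [39.9 63. ] 14.0 circ [621.4 -56. ] 31.5
tusk [603.4 110.9] [15.8 45.4] 17.4 circ [602.8 110.7] 22.7
two cap [ 0.5375 -0.0583  0.1179] 0.0028
two cup [0.5271 0.0635 0.1144] 0.0031
two cowrie [ 0.6164 -0.0569  0.0478] 0.0052
two tuskR [0.5902 0.0351 0.0539] 0.0113
two bluedot [0.5765 0.3428 0.0157] 0.0007
two green [0.4527 0.3442 0.0161] 0.0025
```

```bash
python3 -c "
from h import *
go((.535,-.057,.2,4.5),(.535,-.057,.062,4.5))"
```

```text
t 1.95 tcp [0.4891 0.0029 0.2599] w 0.999 gf 0.0 F [ 0.1  0.1 -0.4]
(0.535, -0.057, 0.2, 4.5) -> [-1.64, -2.54, 2.4] [0.0, -0.0, 0.02]
(0.535, -0.057, 0.062, 4.5) -> [-1.64, -2.54, 7.92] [0.0, -0.0, 0.02]
```

{"fn": "jog_arm", "kwargs": {
  "targets": [
    [[-1.64,-2.54,2.4],[0,0,0],100],
    [[-1.64,-2.54,2.4],[0,0,0],100],
    [[-1.64,-2.54,4],[0,0,0],100],
    [[-1.64,-2.54,6],[0,0,0],100],
    [[-1.64,-2.54,7.9],[0,0,0],100],
    [[-1.64,-2.54,7.9],[0,0,0],100]
  ]
}}

```text
time: 2.7
tool_pos: [0.5328, -0.0565, 0.0593]
tool_rot: [-0.003, -0.041, 0.999, 0.001]
contact_force: [-0.1, -0.3, -0.3]
gripper_width: 0.999
grasp_force: 0.0
```

{"fn": "jog_arm", "kwargs": {
  "targets": [
    [[-0.05,0,-0.1],[0,0,0],0],
    [[-0.05,0,-0.1],[0,0,0],0],
    [[-0.05,0,-0.1],[0,0,0],0],
    [[-0.05,0,-0.1],[0,0,0],0],
    [[-0.05,0,-0.1],[0,0,0],0],
    [[-0.05,0,-0.1],[0,0,0],0],
    [[-0.05,0,-0.1],[0,0,0],0],
    [[-0.05,0,-0.1],[0,0,0],0]
  ]
}}

```text
time: 3.7
tool_pos: [0.5386, -0.0584, 0.0676]
tool_rot: [0.002, -0.04, 0.999, -0.0]
contact_force: [-0.9, 0.8, 6.6]
gripper_width: 0.636
grasp_force: 63.8
```

```bash
python3 -c "
from h import *
go((.535,-.057,.2,4.5),(.552,-.354,.2,4.5),(.552,-.354,.036,4.5))"
```

```text
t 3.7 tcp [ 0.5386 -0.0584  0.0676] w 0.636 gf 63.8 F [-0.9  0.8  6.6]
(0.535, -0.057, 0.2, 4.5) -> [0.12, 0.07, -5.3] [-0.0, 0.03, 0.0]
(0.552, -0.354, 0.2, 4.5) -> [0.38, -11.83, -5.29] [-0.0, 0.03, 0.0]
(0.552, -0.354, 0.036, 4.5) -> [0.4, -11.83, 1.27] [-0.0, 0.03, 0.0]
```

{"fn": "jog_arm", "kwargs": {
  "targets": [
    [[0.1,0,-2],[0,0,0],0],
    [[0.1,0,-4.5],[0,0,0],0],
    [[0.1,-1,-5.3],[0,0,0],0],
    [[0.1,-3.2,-5.3],[0,0,0],0],
    [[0.2,-5.4,-5.3],[0,0,0],0],
    [[0.3,-7.6,-5.3],[0,0,0],0],
    [[0.4,-9.7,-5.3],[0,0,0],0],
    [[0.4,-11.8,-5.3],[0,0,0],0]
  ]
}}

```text
time: 4.7
tool_pos: [0.5496, -0.3549, 0.1974]
tool_rot: [-0.0, -0.039, 0.999, 0.0]
contact_force: [0.6, -0.7, -0.6]
gripper_width: 0.632
grasp_force: 63.9
```

{"fn": "jog_arm", "kwargs": {
  "targets": [
    [[0,0,0],[0,0,0],0],
    [[0,0,0],[0,0,0],0]
  ]
}}

```text
time: 4.95
tool_pos: [0.5497, -0.3528, 0.1971]
tool_rot: [-0.0, -0.039, 0.999, 0.001]
contact_force: [-0.6, 0.3, -1.6]
gripper_width: 0.634
grasp_force: 64.0
```

```bash
python3 -c "
from h import *
go((.552,-.356,.045,4.5),(.552,-.356,.0395,4.5))"
```

```text
t 4.95 tcp [ 0.5497 -0.3528  0.1971] w 0.634 gf 64.0 F [-0.6  0.3 -1.6]
(0.552, -0.356, 0.045, 4.5) -> [-0.09, -0.14, 6.08] [0.01, -0.0, 0.0]
(0.552, -0.356, 0.0395, 4.5) -> [-0.09, -0.14, 6.3] [0.01, -0.0, 0.0]
```

{"fn": "jog_arm", "kwargs": {
  "targets": [
    [[0,0,2],[0,0,0],0],
    [[0,0,4],[0,0,0],0],
    [[0,0,5.3],[0,0,0],0],
    [[0,0,6],[0,0,0],0],
    [[0,0,6.3],[0,0,0],0],
    [[0,0,6.32],[0,0,0],0],
    [[0,0,6.32],[0,0,0],0]
  ]
}}

```text
time: 5.82
tool_pos: [0.5511, -0.3541, 0.0415]
tool_rot: [0.001, -0.04, 0.999, -0.001]
contact_force: [0.1, 0.2, -1.4]
gripper_width: 0.637
grasp_force: 64.0
```

{"fn": "jog_arm", "kwargs": {
  "targets": [
    [[0,0,0],[0,0,0],100],
    [[0,0,0],[0,0,0],100],
    [[0,0,0],[0,0,0],100],
    [[0,0,0],[0,0,0],100],
    [[0,0,-1],[0,0,0],100],
    [[0,0,-3],[0,0,0],100],
    [[0,0,-5],[0,0,0],100],
    [[0,0,-7],[0,0,0],100]
  ]
}}

```text
time: 6.82
tool_pos: [0.5498, -0.3532, 0.2161]
tool_rot: [-0.0, -0.039, 0.999, 0.0]
contact_force: [0.8, 0.4, -0.1]
gripper_width: 1.001
grasp_force: 0.0
```

```bash
python3 -c "
from h import *
import pickle
s=state(); im,d=grab_frame('wrist'); save('w2',im); pickle.dump((s,im,d),open('pics/w2.pkl','wb'))
go((.527,.063,.215,4.5),(.527,.063,.068,4.5))"
```

```text
t 6.88 tcp [ 0.5528 -0.3555  0.2255] w 0.999 gf 0.0 F [ 1.6 -0.4  5.6]
(0.527, 0.063, 0.215, 4.5) -> [-0.29, 16.77, 0.27] [-0.06, 0.07, 0.0]
(0.527, 0.063, 0.068, 4.5) -> [-0.23, 16.82, 6.15] [-0.06, 0.07, 0.0]
```

View pics/w2.png

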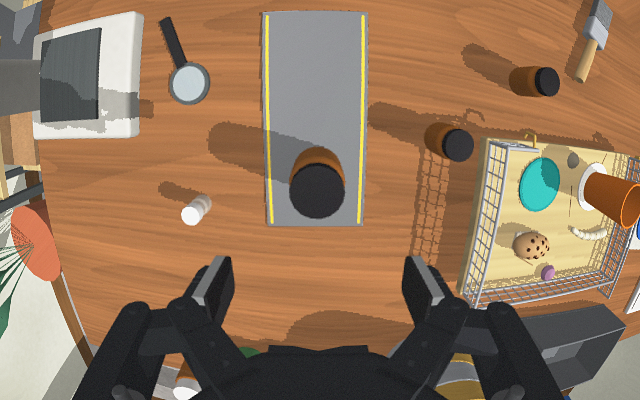

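The jar cap is at (317,190), standing upright between the yellow lines of the mat (264–366, 12–225). The shells are undisturbed at (531,246) and (588,234).

{"fn": "jog_arm", "kwargs": {
  "targets": [
    [[-0.3,16.8,0.3],[0,0,0],100],
    [[-0.3,16.8,0.3],[0,0,0],100],
    [[-0.3,16.8,0.3],[0,0,0],100],
    [[-0.3,16.8,0.3],[0,0,0],100],
    [[-0.3,16.8,0.3],[0,0,0],100],
    [[-0.3,16.8,0.3],[0,0,0],100],
    [[-0.3,16.8,0.3],[0,0,0],100],
    [[-0.3,16.8,0.3],[0,0,0],100]
  ]
}}

```text
time: 7.88
tool_pos: [0.5239, 0.0686, 0.2069]
tool_rot: [-0.0, -0.042, 0.999, 0.0]
contact_force: [-0.2, -1.3, -0.3]
gripper_width: 1.005
grasp_force: 0.0
```

{"fn": "jog_arm", "kwargs": {
  "targets": [
    [[0,0,0],[0,0,0],100]
  ]
}}

```text
time: 8.0
tool_pos: [0.5244, 0.0657, 0.207]
tool_rot: [-0.0, -0.04, 0.999, -0.0]
contact_force: [-0.2, -0.4, -0.3]
gripper_width: 1.002
grasp_force: 0.0
```

```bash
python3 -c "
from h import *
go((.527,.063,.068,4.5))"
```

```text
t 8.0 tcp [0.5244 0.0657 0.207 ] w 1.002 gf 0.0 F [-0.2 -0.4 -0.3]
(0.527, 0.063, 0.068, 4.5) -> [-0.1, -0.11, 5.56] [-0.0, -0.0, 0.0]
```

{"fn": "jog_arm", "kwargs": {
  "targets": [
    [[-0.1,-0.05,2],[0,0,0],100],
    [[-0.1,-0.05,4],[0,0,0],100],
    [[-0.1,-0.05,5.2],[0,0,0],100],
    [[-0.1,-0.05,5.55],[0,0,0],100],
    [[-0.1,-0.05,5.55],[0,0,0],100],
    [[-0.1,-0.05,5.55],[0,0,0],100]
  ]
}}

```text
time: 8.75
tool_pos: [0.5286, 0.0645, 0.0704]
tool_rot: [0.002, -0.039, 0.999, -0.0]
contact_force: [0.4, 0.0, 0.2]
gripper_width: 0.998
grasp_force: 0.0
```

{"fn": "jog_arm", "kwargs": {
  "targets": [
    [[0,0,0],[0,0,0],0],
    [[0,0,0],[0,0,0],0],
    [[0,0,0],[0,0,0],0],
    [[0,0,0],[0,0,0],0],
    [[0,0,0],[0,0,0],0],
    [[0,0,0],[0,0,0],0]
  ]
}}

```text
time: 9.5
tool_pos: [0.5284, 0.0648, 0.0704]
tool_rot: [0.002, -0.04, 0.999, -0.0]
contact_force: [-1.2, -1.7, 6.9]
gripper_width: 0.712
grasp_force: 63.7
```

```bash
python3 -c "
from h import *
s=state()['tool_pos']
go((.527,.063,.215,4.5),(.438,-.363,.215,4.5),(.438,-.363,s[2]-.029,4.5))"
```

```text
t 9.5 tcp [0.5284 0.0648 0.0704] w 0.712 gf 63.7 F [-1.2 -1.7  6.9]
(0.527, 0.063, 0.215, 4.5) -> [0.04, -0.07, -5.78] [-0.01, 0.02, 0.0]
(0.438, -0.363, 0.215, 4.5) -> [4.94, -16.78, -5.79] [-0.01, 0.02, 0.0]
(0.438, -0.363, np.float64(0.04143220405792393), 4.5) -> [4.96, -16.77, 1.16] [-0.01, 0.02, 0.0]
```

{"fn": "jog_arm", "kwargs": {
  "targets": [
    [[0,0,-2],[0,0,0],0],
    [[0,0,-4.3],[0,0,0],0],
    [[0.3,-1,-5.8],[0,0,0],0],
    [[0.9,-3,-5.8],[0,0,0],0],
    [[1.6,-5.3,-5.8],[0,0,0],0],
    [[2.2,-7.6,-5.8],[0,0,0],0],
    [[2.9,-9.9,-5.8],[0,0,0],0],
    [[3.6,-12.2,-5.8],[0,0,0],0]
  ]
}}

```text
time: 10.5
tool_pos: [0.4607, -0.2478, 0.2136]
tool_rot: [0.0, -0.04, 0.999, -0.0]
contact_force: [0.8, -0.4, -1.0]
gripper_width: 0.712
grasp_force: 65.0
```

{"fn": "jog_arm", "kwargs": {
  "targets": [
    [[0.7,-2.3,0],[0,0,0],0],
    [[1.3,-4.5,0],[0,0,0],0],
    [[1.3,-4.5,0],[0,0,0],0],
    [[1.3,-4.5,0],[0,0,0],0]
  ]
}}

```text
time: 11.0
tool_pos: [0.4377, -0.3606, 0.2131]
tool_rot: [-0.0, -0.039, 0.999, 0.0]
contact_force: [1.1, 0.9, -0.8]
gripper_width: 0.711
grasp_force: 65.1
```

```bash
python3 -c "
from h import *
go((.436,-.362,.0415,4.5))"
```

```text
t 11.0 tcp [ 0.4377 -0.3606  0.2131] w 0.711 gf 65.1 F [ 1.1  0.9 -0.8]
(0.436, -0.362, 0.0415, 4.5) -> [0.07, -0.06, 6.86] [0.01, -0.0, 0.0]
```

{"fn": "jog_arm", "kwargs": {
  "targets": [
    [[0,0,2],[0,0,0],0],
    [[0,0,4],[0,0,0],0],
    [[0,0,5.8],[0,0,0],0],
    [[0,0,6.5],[0,0,0],0],
    [[0,0,6.8],[0,0,0],0],
    [[0,0,6.83],[0,0,0],0],
    [[0,0,6.83],[0,0,0],0]
  ]
}}

```text
time: 11.88
tool_pos: [0.4389, -0.362, 0.0447]
tool_rot: [0.001, -0.04, 0.999, -0.001]
contact_force: [0.4, 1.1, -0.2]
gripper_width: 0.706
grasp_force: 65.2
```

{"fn": "jog_arm", "kwargs": {
  "targets": [
    [[0,0,0],[0,0,0],100],
    [[0,0,0],[0,0,0],100],
    [[0,0,0],[0,0,0],100],
    [[0,0,0],[0,0,0],100],
    [[0,0,-1],[0,0,0],100],
    [[0,0,-3],[0,0,0],100],
    [[0,0,-5],[0,0,0],100],
    [[0,0,-7],[0,0,0],100]
  ]
}}

```text
time: 12.88
tool_pos: [0.4376, -0.3608, 0.2191]
tool_rot: [-0.0, -0.039, 0.999, 0.0]
contact_force: [0.5, -0.6, 0.5]
gripper_width: 1.002
grasp_force: 0.0
```

```bash
python3 -c "
from h import *
go((.56,-.06,.25,4.5),(.55,-.02,.25,4.5))"
```

```text
t 12.88 tcp [ 0.4376 -0.3608  0.2191] w 1.002 gf 0.0 F [ 0.5 -0.6  0.5]
(0.56, -0.06, 0.25, 4.5) -> [-5.83, 11.61, -1.24] [0.0, -0.0, 0.0]
(0.55, -0.02, 0.25, 4.5) -> [-5.56, 13.23, -1.24] [0.0, -0.0, 0.0]
```

{"fn": "jog_arm", "kwargs": {
  "targets": [
    [[-5.6,13,-0.6],[0,0,0],100],
    [[-5.6,13,-0.6],[0,0,0],100],
    [[-5.6,13,-0.6],[0,0,0],100],
    [[-5.6,13,-0.6],[0,0,0],100],
    [[-5.6,13,-0.6],[0,0,0],100],
    [[-5.6,13,-0.6],[0,0,0],100],
    [[-5.6,13,-0.6],[0,0,0],100],
    [[-5.6,13,-0.6],[0,0,0],100]
  ]
}}

```text
time: 13.88
tool_pos: [0.5515, -0.0263, 0.2324]
tool_rot: [-0.0, -0.04, 0.999, -0.0]
contact_force: [0.7, -0.7, 0.2]
gripper_width: 0.996
grasp_force: 0.0
```

{"fn": "jog_arm", "kwargs": {
  "targets": [
    [[0,0,0],[0,0,0],100],
    [[0,0,0],[0,0,0],100]
  ]
}}

```text
time: 14.12
tool_pos: [0.5515, -0.027, 0.2325]
tool_rot: [-0.0, -0.039, 0.999, -0.0]
contact_force: [0.9, -0.1, 0.7]
gripper_width: 1.001
grasp_force: 0.0
```

```bash
python3 -c "
from h import *
import pickle
s=state(); im,d=grab_frame('wrist'); save('w3',im); pickle.dump((s,im,d),open('pics/w3.pkl','wb')); print(s['tool_pos'],s['joint_pos'].round(2))"
```

```text
[ 0.55151962 -0.02698395  0.23254954] [-0.18 -0.12  1.78 -0.    1.48 -1.83]
```

View pics/w3.png

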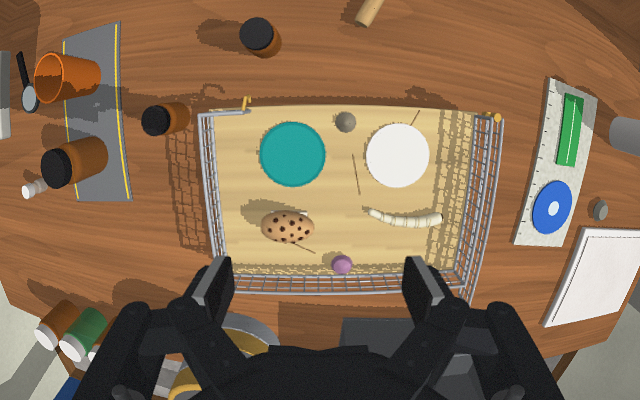

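The shelf is now clear: teal disc (292,154), white disc (397,155), cowrie centre (288,227) and tusk from (366,210) to (441,220), bowed towards the robot's far side. Both jar (70,162) and cup (65,77) stand on the mat, the blue dot is at (553,208) and the strip at (569,130).

```bash
cat > m4.py <<'E'
from h import *
import pickle
s,im,d=pickle.load(open('pics/w3.pkl','rb')); hsv=cv2.cvtColor(im,cv2.COLOR_RGB2HSV)
print(hsv[227,[270,275,288,300]].tolist(),hsv[190,230:250:9].tolist(),hsv[218,[400,420]].tolist(),hsv[235,[380,400]].tolist())
def big(roi,lo,hi):
    x0,y0,x1,y1=roi; m=cv2.inRange(hsv[y0:y1,x0:x1],lo,hi); m=cv2.morphologyEx(m,cv2.MORPH_CLOSE,np.ones((5,5),np.uint8)); m=cv2.morphologyEx(m,cv2.MORPH_OPEN,np.ones((3,3),np.uint8))
    c=max(cv2.findContours(m,cv2.RETR_EXTERNAL,cv2.CHAIN_APPROX_NONE)[0],key=cv2.contourArea); return [(q[0][0]+x0,q[0][1]+y0) for q in c]
def rect(k,roi,lo,hi,z):
    px=big(roi,lo,hi); P=np.array([onz("wrist",u,v,z,s)[:2]*1000 for u,v in px],np.float32); r=cv2.minAreaRect(P); e=cv2.fitEllipse(P)
    print(k,"rect",np.round(r[0],1),np.round(r[1],1),round(r[2],1),"ell",np.round(e[0],1),np.round(e[1],1),round(e[2],1)); return px,P
rect("teal",(250,112,335,195),(80,90,50),(98,255,255),.033)
rect("white",(355,115,440,195),(0,0,190),(180,25,255),.033)
rect("blue",(528,178,575,238),(100,120,60),(125,255,255),.010)
rect("green",(552,90,588,168),(45,90,50),(85,255,255),.010)
rect("cowrie",(258,208,318,246),(0,60,30),(15,255,255),.049)
px,P=rect("tusk",(358,203,446,230),(0,0,165),(35,65,255),.038)
np.save("pics/tusk.npy",P)
for lo,hi in((0,.1),(.45,.55),(.9,1)):
    t=(P[:,1]-P[:,1].min())/np.ptp(P[:,1]); q=P[(t>=lo)&(t<=hi)]; print(lo,q.min(0),q.max(0))
T=lambda u,v:ray("top",234.6+u/4,114.6+v/4)
print("two cowrie",two(T(421,185),ray("wrist",288,227,s)),"tusk mid",two(T(215,203),ray("wrist",403,219,s)))
E
python3 m4.py
```

```text
[[16, 118, 190], [15, 117, 200], [16, 116, 216], [14, 124, 99]] [[20, 99, 207], [20, 95, 210], [20, 99, 206]] [[23, 45, 206], [23, 43, 180]] [[20, 99, 213], [20, 99, 213]]
teal rect [534.6 -56.4] [73.6 72.8] 3.6 ell [534.5 -56.4] [73.3 73.7] 95.7
white rect [525.5  64.3] [73.1 74.7] 6.8 ell [525.4  64.4] [73.7 74.6] 172.3
blue rect [578.4 347.3] [88.9 88.4] 46.3 ell [578.4 347. ] [87.3 89. ] 159.4
green rect [456.  349.7] [112.2  47.4] 2.1 ell [454.8 349.7] [ 49.5 144. ] 92.1
cowrie rect [615.9 -57.2] [38.3 56.9] 0.5 ell [614.9 -58.6] [36.2 56.2] 6.2
tusk rect [602.  85.] [94.6 22.4] 89.6 ell [599.6  87.9] [23.5 88.1] 176.9
0 [590.482    37.74519] [600.37646   46.313656]
0.45 [598.8454    81.089806] [609.77576  89.43942]
0.9 [591.0316 123.3127] [604.769   132.28937]
two cowrie (array([ 0.61575942, -0.05728448,  0.04920242]), np.float64(0.004177976796092056)) tusk mid (array([0.60237126, 0.07948417, 0.03859635]), np.float64(0.0051139572716047))
```

```bash
python3 -c "
from h import *
go((.6155,-.058,.15,-86))"
```

```text
t 14.18 tcp [ 0.5516 -0.0269  0.2326] w 1.004 gf 0.0 F [1.  0.3 0.1]
(0.6155, -0.058, 0.15, -86) -> [-2.45, -1.44, 3.3] [-0.0, -0.0, 11.3]
```

{"fn": "jog_arm", "kwargs": {
  "targets": [
    [[-2.45,-1.44,1],[0,0,11.3],75],
    [[-2.45,-1.44,1],[0,0,11.3],75],
    [[-2.45,-1.44,2],[0,0,11.3],75],
    [[-2.45,-1.44,3],[0,0,11.3],75],
    [[-2.45,-1.44,3.3],[0,0,11.3],75],
    [[-2.45,-1.44,3.3],[0,0,11.3],75],
    [[-2.45,-1.44,3.3],[0,0,11.3],75],
    [[-2.45,-1.44,3.3],[0,0,11.3],75]
  ]
}}

```text
time: 15.18
tool_pos: [0.6155, -0.0576, 0.15]
tool_rot: [-0.0, 0.655, 0.756, -0.0]
contact_force: [0.2, -0.9, 0.1]
gripper_width: 0.746
grasp_force: 0.0
```

```bash
python3 -c "
from h import *
go((.6155,-.058,.15,-86),(.6155,-.058,.027,-86))"
```

```text
t 15.18 tcp [ 0.6155 -0.0576  0.15  ] w 0.746 gf 0.0 F [ 0.2 -0.9  0.1]
(0.6155, -0.058, 0.15, -86) -> [-0.02, -0.0, 0.0] [-0.0, -0.0, 0.52]
(0.6155, -0.058, 0.027, -86) -> [-0.02, -0.0, 4.92] [-0.0, -0.0, 0.52]
```

{"fn": "jog_arm", "kwargs": {
  "targets": [
    [[0,0,1.5],[0,0,0.5],75],
    [[0,0,3],[0,0,0.5],75],
    [[0,0,4],[0,0,0.5],75],
    [[0,0,4.6],[0,0,0.5],75],
    [[0,0,4.8],[0,0,0.5],75],
    [[0,0,4.9],[0,0,0.5],75],
    [[0,0,4.9],[0,0,0.5],75],
    [[0,0,4.9],[0,0,0.5],75]
  ]
}}

```text
time: 16.18
tool_pos: [0.6163, -0.0571, 0.0286]
tool_rot: [0.001, 0.678, 0.735, 0.0]
contact_force: [-0.1, -0.1, 0.2]
gripper_width: 0.754
grasp_force: 0.0
```

```bash
python3 -c "
from h import *
import pickle
go((.6155,-.058,.027,-86))
s=state(); im,d=grab_frame('wrist'); save('w4',im[100:400,120:520]); pickle.dump((s,im,d),open('pics/w4.pkl','wb'))"
```

```text
t 16.18 tcp [ 0.6163 -0.0571  0.0286] w 0.754 gf 0.0 F [-0.1 -0.1  0.2]
(0.6155, -0.058, 0.027, -86) -> [-0.03, -0.04, 0.06] [0.01, 0.0, 0.07]
```

View pics/w4.png

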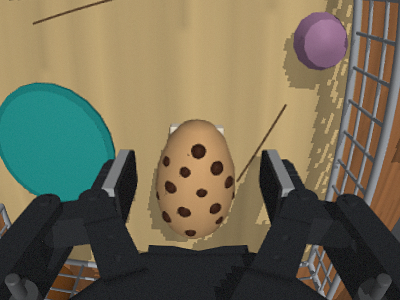

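The crop shows the cowrie (crop 196,180) squarely between the pads (115 and 280), with the teal disc clear of the left finger. I'll close now.

{"fn": "jog_arm", "kwargs": {
  "targets": [
    [[0,0,0.05],[0,0,0],0],
    [[0,0,0.05],[0,0,0],0],
    [[0,0,0.05],[0,0,0],0],
    [[0,0,0.05],[0,0,0],0],
    [[0,0,0.05],[0,0,0],0],
    [[0,0,0.05],[0,0,0],0],
    [[0,0,0.05],[0,0,0],0]
  ]
}}

```text
time: 17.1
tool_pos: [0.617, -0.0574, 0.0292]
tool_rot: [0.001, 0.678, 0.735, 0.0]
contact_force: [-3.2, -0.1, 9.8]
gripper_width: 0.415
grasp_force: 62.1
```

{"fn": "jog_arm", "kwargs": {
  "targets": [
    [[0,0,-0.5],[0,0,0],0],
    [[0,0,-1.5],[0,0,0],0],
    [[0,0,-3],[0,0,0],0],
    [[0,0,-5],[0,0,0],0],
    [[0,0,-7],[0,0,0],0],
    [[0,0,-7],[0,0,0],0]
  ]
}}

```text
time: 17.85
tool_pos: [0.6187, -0.0575, 0.2082]
tool_rot: [0.005, 0.678, 0.735, 0.003]
contact_force: [-0.0, 0.3, -0.8]
gripper_width: 0.418
grasp_force: 59.8
```

```bash
python3 -c "
from h import *
go((.58,.30,.2,-86))"
```

```text
t 17.85 tcp [ 0.6187 -0.0575  0.2082] w 0.418 gf 59.8 F [-0.   0.3 -0.8]
(0.58, 0.3, 0.2, -86) -> [14.38, -0.4, 0.28] [0.08, 0.02, 0.07]
```

{"fn": "jog_arm", "kwargs": {
  "targets": [
    [[2.3,-0.1,0],[0,0,0],0],
    [[4.6,-0.2,0],[0,0,0],0],
    [[6.9,-0.3,0],[0,0,0],0],
    [[9.2,-0.4,0],[0,0,0],0],
    [[11.5,-0.4,0],[0,0,0],0],
    [[12.6,-0.4,0],[0,0,0],0],
    [[12.6,-0.4,0],[0,0,0],0],
    [[12.6,-0.4,0],[0,0,0],0]
  ]
}}

```text
time: 18.85
tool_pos: [0.5801, 0.2555, 0.2004]
tool_rot: [-0.0, 0.678, 0.735, -0.001]
contact_force: [-0.3, -0.4, -0.3]
gripper_width: 0.413
grasp_force: 59.8
```

```bash
python3 -c "
from h import *
import pickle
s=state(); im,d=grab_frame('wrist'); save('w5',im); pickle.dump((s,im,d),open('pics/w5.pkl','wb')); print(s['tool_pos'])"
```

```text
[0.58014141 0.25550567 0.20037028]
```

View pics/w5.png

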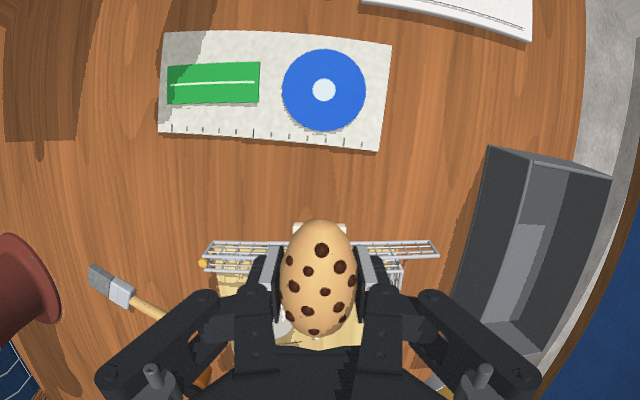

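Cowrie is held at (318,278), blue dot (324,90), and strip centre (213,83) is well in view.

```bash
cat > m5.py <<'E'
from h import *
import pickle,sys
s,im,d=pickle.load(open('pics/w5.pkl','rb')); hsv=cv2.cvtColor(im,cv2.COLOR_RGB2HSV)
for k,roi,lo,hi in(("blue",(270,40,375,140),(100,120,60),(125,255,255)),("green",(160,55,268,112),(45,90,50),(85,255,255))):
    x0,y0,x1,y1=roi; q=np.argwhere(cv2.inRange(hsv[y0:y1,x0:x1],lo,hi))
    P=np.array([onz("wrist",b+x0,a+y0,.010,s)[:2]*1000 for a,b in q],np.float32); r=cv2.minAreaRect(P); print(k,r)
w3=pickle.load(open('pics/w3.pkl','rb'))[0]
for k,a,b in(("blue",(324,90),(553,208)),("green",(213,83),(570,130))): print(k,two(ray("wrist",*a,s),ray("wrist",*b,w3)), "top",two(ray("wrist",*a,s),ray("top",*{"blue":(192,176),"green":(190,221)}[k])))
print("cowrie",onz("wrist",318,278,s["tool_pos"][2]+.02,s))
go((.579,.348,.1,-86),(.579,.348,.0105,-86))
E
python3 m5.py
```

```text
Traceback (most recent call last):
  File "m5.py", line 6, in <module>
    P=np.array([onz("wrist",b+x0,a+y0,.010,s)[:2]*1000 for a,b in q],np.float32); r=cv2.minAreaRect(P); print(k,r)
                ~~~^^^^^^^^^^^^^^^^^^^^^^^^^^
  File "h.py", line 15, in onz
    o,d=ray(name,u,v,st); return o+d*(z-o[2])/d[2]
        ~~~^^^^^^^^^^^^^
  File "h.py", line 5, in ray
    c=camera_params(name); f=200/np.tan(np.radians(c["fovy"])/2)
ValueError: time passes only in moves, steps and waits
```

```bash
sed -i 's/^def ray/import functools\ncp=functools.lru_cache(None)(camera_params)\ndef ray/; s/c=camera_params(name)/c=cp(name)/' h.py && python3 m5.py
```

```text
blue ((578.7193603515625, 348.3821105957031), (88.12140655517578, 87.68360137939453), 4.851594924926758)
green ((454.5306701660156, 351.0571594238281), (109.33385467529297, 44.47990417480469), 1.666690468788147)
blue (array([0.57864363, 0.34789363, 0.00931934]), np.float64(0.0011998822178904396)) top (array([ 0.5792581 ,  0.34811762, -0.00176101]), np.float64(0.00034145965946479577))
green (array([0.45418238, 0.35114839, 0.00548997]), np.float64(0.0038702428194177458)) top (array([ 0.45396417,  0.35033465, -0.00215058]), np.float64(0.0013937849593812085))
cowrie [0.57985865 0.25809611 0.22037028]
t 18.9 tcp [0.5804 0.2552 0.2006] w 0.415 gf 59.8 F [-0.1  0.9 -0.7]
(0.579, 0.348, 0.1, -86) -> [3.71, 0.24, 4.02] [-0.01, 0.0, 0.07]
(0.579, 0.348, 0.0105, -86) -> [3.71, 0.25, 7.6] [-0.01, 0.0, 0.07]
```

{"fn": "jog_arm", "kwargs": {
  "targets": [
    [[2,0.1,1],[0,0,0],0],
    [[3.63,0.2,3],[0,0,0],0],
    [[3.63,0.2,5],[0,0,0],0],
    [[3.63,0.2,6.5],[0,0,0],0],
    [[3.63,0.2,7.2],[0,0,0],0],
    [[3.63,0.2,7.45],[0,0,0],0],
    [[3.63,0.2,7.55],[0,0,0],0],
    [[3.63,0.2,7.55],[0,0,0],0]
  ]
}}

```text
time: 19.9
tool_pos: [0.5795, 0.3474, 0.0145]
tool_rot: [0.001, 0.678, 0.735, 0.001]
contact_force: [0.1, -0.7, 0.6]
gripper_width: 0.412
grasp_force: 59.9
```

```bash
python3 -c "
from h import *
go((.5795,.3455,.0103,-86))"
```

```text
t 19.9 tcp [0.5795 0.3474 0.0145] w 0.412 gf 59.9 F [ 0.1 -0.7  0.6]
(0.5795, 0.3455, 0.0103, -86) -> [-0.08, -0.01, 0.17] [0.02, -0.01, 0.07]
```

{"fn": "jog_arm", "kwargs": {
  "targets": [
    [[-0.05,0,0.08],[0,0,0],0],
    [[-0.05,0,0.15],[0,0,0],0],
    [[-0.05,0,0.15],[0,0,0],0],
    [[-0.05,0,0.15],[0,0,0],80],
    [[-0.05,0,0.15],[0,0,0],80],
    [[-0.05,0,0.15],[0,0,0],80],
    [[-0.05,0,0.15],[0,0,0],80]
  ]
}}

```text
time: 20.78
tool_pos: [0.5783, 0.3458, 0.0088]
tool_rot: [-0.0, 0.678, 0.735, -0.0]
contact_force: [-0.7, 0.1, 0.5]
gripper_width: 0.802
grasp_force: 0.0
```

{"fn": "jog_arm", "kwargs": {
  "targets": [
    [[0,0,-0.5],[0,0,0],80],
    [[0,0,-2],[0,0,0],80],
    [[0,0,-4],[0,0,0],80],
    [[0,0,-6],[0,0,0],80],
    [[-2,0,-7.5],[0,0,0],80],
    [[-4,0,-7.5],[0,0,0],80],
    [[-4,0,-7.5],[0,0,0],80]
  ]
}}

```text
time: 21.65
tool_pos: [0.5872, 0.2437, 0.1984]
tool_rot: [0.001, 0.68, 0.733, 0.001]
contact_force: [-0.2, 1.5, -0.4]
gripper_width: 0.803
grasp_force: 0.0
```

```bash
python3 -c "
from h import *
import pickle
s=state(); im,d=grab_frame('wrist'); save('w6',im[0:250,120:520]); pickle.dump((s,im,d),open('pics/w6.pkl','wb'))
go((.602,.085,.15,-84))"
```

```text
t 21.7 tcp [0.5867 0.2451 0.1976] w 0.799 gf 0.0 F [0.3 0.9 0.1]
(0.602, 0.085, 0.15, -84) -> [-6.44, 0.11, 1.9] [0.01, -0.0, -0.19]
```

View pics/w6.png

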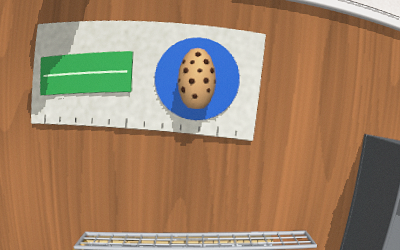

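The crop shows the cowrie sitting right way up in the middle of the blue pad, at (197,79) in the crop. Next is the tusk.

{"fn": "jog_arm", "kwargs": {
  "targets": [
    [[-6.45,0.2,0.5],[0,0,0.7],45],
    [[-6.45,0.2,0.5],[0,0,0.7],45],
    [[-6.45,0.2,1],[0,0,0.7],45],
    [[-6.45,0.2,1.9],[0,0,0.7],45],
    [[-6.45,0.2,1.9],[0,0,0.7],45],
    [[-6.45,0.2,1.9],[0,0,0.7],45]
  ]
}}

```text
time: 22.45
tool_pos: [0.6045, 0.0869, 0.1495]
tool_rot: [0.0, 0.713, 0.701, 0.0]
contact_force: [-0.3, -0.6, 0.3]
gripper_width: 0.451
grasp_force: 0.0
```

```bash
python3 -c "
from h import *
go((.604,.085,.045,-91),(.604,.085,.031,-91))"
```

```text
t 22.45 tcp [0.6045 0.0869 0.1495] w 0.451 gf 0.0 F [-0.3 -0.6  0.3]
(0.604, 0.085, 0.045, -91) -> [-0.08, -0.02, 4.18] [0.0, -0.0, 0.01]
(0.604, 0.085, 0.031, -91) -> [-0.08, -0.02, 4.74] [0.0, -0.0, 0.01]
```

{"fn": "jog_arm", "kwargs": {
  "targets": [
    [[-0.05,0,1.5],[0,0,0],45],
    [[-0.05,0,3],[0,0,0],45],
    [[-0.05,0,4],[0,0,0],45],
    [[-0.05,0,4.4],[0,0,0],45],
    [[-0.05,0,4.6],[0,0,0],45],
    [[-0.05,0,4.7],[0,0,0],45],
    [[-0.05,0,4.7],[0,0,0],45],
    [[-0.05,0,4.7],[0,0,0],45]
  ]
}}

```text
time: 23.45
tool_pos: [0.6047, 0.0846, 0.0322]
tool_rot: [0.0, 0.713, 0.701, 0.0]
contact_force: [0.1, -0.1, -0.4]
gripper_width: 0.449
grasp_force: 0.0
```

```bash
python3 -c "
from h import *
import pickle
go((.604,.085,.031,-91))
s=state(); im,d=grab_frame('wrist'); save('w7',im[100:400,120:520]); pickle.dump((s,im,d),open('pics/w7.pkl','wb'))"
```

```text
t 23.45 tcp [0.6047 0.0846 0.0322] w 0.449 gf 0.0 F [ 0.1 -0.1 -0.4]
(0.604, 0.085, 0.031, -91) -> [0.02, -0.03, 0.05] [0.01, -0.0, -0.0]
```

View pics/w7.png

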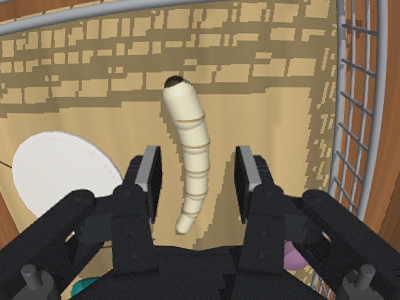

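```bash
python3 -c "
from h import *
import pickle
s=pickle.load(open('pics/w7.pkl','rb'))[0]
for u,v in((172,80),(195,150),(196,185),(180,232)): print(onz('wrist',u+120,v+100,.037,s).round(4))"
```

```text
[0.5934 0.1305 0.037 ]
[0.6032 0.0941 0.037 ]
[0.6033 0.0727 0.037 ]
[0.5931 0.0382 0.037 ]
```

The tusk runs from crop (172,80) to (180,232). Its middle works out at y=0.084, on the pads' centre line, so I'll close.

{"fn": "jog_arm", "kwargs": {
  "targets": [
    [[0,0,0.04],[0,0,0],0],
    [[0,0,0.04],[0,0,0],0],
    [[0,0,0.04],[0,0,0],0],
    [[0,0,0.04],[0,0,0],0],
    [[0,0,0.04],[0,0,0],0],
    [[0,0,0.04],[0,0,0],0],
    [[0,0,0.04],[0,0,0],0]
  ]
}}

```text
time: 24.38
tool_pos: [0.6044, 0.0846, 0.0306]
tool_rot: [0.0, 0.713, 0.701, 0.0]
contact_force: [-0.6, -0.7, 3.0]
gripper_width: 0.123
grasp_force: 59.1
```

{"fn": "jog_arm", "kwargs": {
  "targets": [
    [[0,0,-0.5],[0,0,0],0],
    [[0,0,-1.5],[0,0,0],0],
    [[0,0,-3],[0,0,0],0],
    [[0,0,-5],[0,0,0],0],
    [[0,0,-6.8],[0,0,0],0],
    [[0,0,-6.8],[0,0,0],0]
  ]
}}

```text
time: 25.12
tool_pos: [0.6068, 0.0847, 0.2067]
tool_rot: [0.003, 0.713, 0.701, 0.004]
contact_force: [0.4, 0.6, -0.2]
gripper_width: 0.121
grasp_force: 58.7
```

```bash
python3 -c "
from h import *
go((.454,.351,.2,1.7))"
```

```text
t 25.12 tcp [0.6068 0.0847 0.2067] w 0.121 gf 58.7 F [ 0.4  0.6 -0.2]
(0.454, 0.351, 0.2, 1.7) -> [10.54, -6.3, 0.21] [0.06, 0.06, -11.59]
```

{"fn": "jog_arm", "kwargs": {
  "targets": [
    [[1.4,-0.8,0],[0,0,-1.3],0],
    [[2.8,-1.6,0],[0,0,-2.6],0],
    [[4.2,-2.4,0],[0,0,-3.9],0],
    [[5.6,-3.2,0],[0,0,-5.2],0],
    [[7,-4,0],[0,0,-6.5],0],
    [[8.4,-4.8,0],[0,0,-7.8],0],
    [[9.8,-5.6,0],[0,0,-9.1],0],
    [[10.5,-6.3,0],[0,0,-10.4],0]
  ]
}}

```text
time: 26.12
tool_pos: [0.4496, 0.3509, 0.1989]
tool_rot: [-0.001, 0.064, 0.998, -0.001]
contact_force: [-0.2, 0.6, -0.6]
gripper_width: 0.116
grasp_force: 58.7
```

```bash
python3 -c "
from h import *
go((.4537,.351,.2,1),(.4537,.351,.06,1))"
```

```text
t 26.12 tcp [0.4496 0.3509 0.1989] w 0.116 gf 58.7 F [-0.2  0.6 -0.6]
(0.4537, 0.351, 0.2, 1) -> [-0.16, 0.03, -0.05] [-0.01, -0.02, -1.05]
(0.4537, 0.351, 0.06, 1) -> [-0.18, 0.03, 5.55] [-0.01, -0.02, -1.05]
```

{"fn": "jog_arm", "kwargs": {
  "targets": [
    [[-0.16,0.03,1],[0,0,-1.05],0],
    [[-0.16,0.03,3],[0,0,-1.05],0],
    [[-0.16,0.03,4.8],[0,0,-1.05],0],
    [[-0.16,0.03,5.4],[0,0,-1.05],0],
    [[-0.16,0.03,5.4],[0,0,-1.05],0],
    [[-0.16,0.03,5.4],[0,0,-1.05],0]
  ]
}}

```text
time: 26.88
tool_pos: [0.4568, 0.3508, 0.0676]
tool_rot: [0.002, -0.005, 1.0, 0.001]
contact_force: [0.4, 0.0, 0.3]
gripper_width: 0.122
grasp_force: 58.8
```

```bash
python3 -c "
from h import *
import pickle
go((.4537,.351,.0125,1))
s=state(); im,d=grab_frame('wrist'); save('w8',im[50:350,120:520]); pickle.dump((s,im,d),open('pics/w8.pkl','wb'))"
```

```text
t 26.88 tcp [0.4568 0.3508 0.0676] w 0.122 gf 58.8 F [0.4 0.  0.3]
(0.4537, 0.351, 0.0125, 1) -> [0.13, 0.0, 2.2] [0.01, 0.02, -0.05]
```

View pics/w8.png

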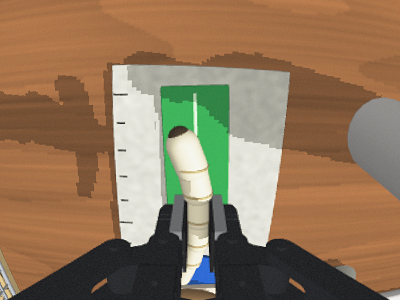

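The crop shows the tusk held lengthwise over the green strip: mouth end (178,132), strip x 160–230, pale line at 195. I'll lower it.

{"fn": "jog_arm", "kwargs": {
  "targets": [
    [[0.1,0,0.8],[0,0,0],0],
    [[0.1,0,1.5],[0,0,0],0],
    [[0.1,0,2],[0,0,0],0],
    [[0.1,0,2.2],[0,0,0],0],
    [[0.1,0,2.2],[0,0,0],0],
    [[0.1,0,2.2],[0,0,0],0]
  ]
}}

```text
time: 27.68
tool_pos: [0.4526, 0.3498, 0.0105]
tool_rot: [-0.001, -0.005, 1.0, -0.0]
contact_force: [-3.4, -1.2, 5.8]
gripper_width: 0.124
grasp_force: 60.7
```

```bash
python3 -c "
from h import *
go((.4537,.351,.0108,1))"
```

```text
t 27.68 tcp [0.4526 0.3498 0.0105] w 0.124 gf 60.7 F [-3.4 -1.2  5.8]
(0.4537, 0.351, 0.0108, 1) -> [-0.05, 0.05, -0.01] [-0.01, -0.01, -0.05]
```

Light contact with the strip (5.8 N). Open modestly and rise.

{"fn": "jog_arm", "kwargs": {
  "targets": [
    [[0,0,-0.04],[0,0,0],45],
    [[0,0,-0.04],[0,0,0],45],
    [[0,0,-0.04],[0,0,0],45],
    [[0,0,-0.04],[0,0,0],45],
    [[0,0,-1],[0,0,0],45],
    [[0,0,-3],[0,0,0],45],
    [[0,0,-5],[0,0,0],45],
    [[0,0,-7.5],[0,0,0],45]
  ]
}}

```text
time: 28.68
tool_pos: [0.452, 0.3495, 0.1982]
tool_rot: [-0.001, -0.005, 1.0, -0.001]
contact_force: [1.2, -0.4, -0.5]
gripper_width: 0.449
grasp_force: 0.0
```

{"fn": "jog_arm", "kwargs": {
  "targets": [
    [[0,-2,0],[0,0,0],80],
    [[0,-2,0],[0,0,0],80],
    [[0,-2,0],[0,0,0],80]
  ]
}}

```text
time: 29.05
tool_pos: [0.4532, 0.3, 0.1974]
tool_rot: [-0.0, -0.005, 1.0, 0.0]
contact_force: [0.3, 0.3, -0.8]
gripper_width: 0.802
grasp_force: 0.0
```

```bash
cat > m6.py <<'E'
from h import *
import pickle
s=state(); im,d=grab_frame('wrist'); pickle.dump((s,im,d),open('pics/w9.pkl','wb'))
save('w9',im[0:330,260:640])
go((.552,-.356,.22,4.5),(.438,-.362,.22,4.5))
E
python3 m6.py
```

```text
t 29.1 tcp [0.4531 0.3003 0.1972] w 0.799 gf 0.0 F [ 0.2 -0.3  1. ]
(0.552, -0.356, 0.22, 4.5) -> [-3.68, -26.29, -0.91] [-0.0, -0.01, -0.49]
(0.438, -0.362, 0.22, 4.5) -> [0.88, -26.48, -0.91] [-0.0, -0.01, -0.49]
```

View pics/w9.png

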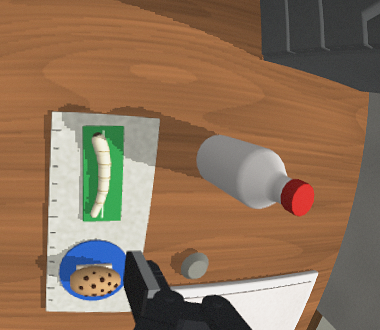

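In the crop the tusk lies along the strip: ends (98,135) and (97,213), strip 82–123 × 126–220. The cowrie at (97,280) is on the pad. Next I return the jar.

{"fn": "jog_arm", "kwargs": {
  "targets": [
    [[-3.6,-26.2,-0.6],[0,0,-0.5],100],
    [[-3.6,-26.2,-0.6],[0,0,-0.5],100],
    [[-3.6,-26.2,-0.6],[0,0,-0.5],100],
    [[-3.6,-26.2,-0.6],[0,0,-0.5],100],
    [[-3.6,-26.2,-0.6],[0,0,-0.5],100],
    [[-3.6,-26.2,-0.6],[0,0,-0.5],100],
    [[-3.6,-26.2,-0.6],[0,0,-0.5],100],
    [[-3.6,-26.2,-0.6],[0,0,-0.5],100]
  ]
}}

```text
time: 30.1
tool_pos: [0.527, -0.1959, 0.2086]
tool_rot: [-0.0, -0.04, 0.999, 0.0]
contact_force: [0.9, 0.2, 1.4]
gripper_width: 1.0
grasp_force: 0.0
```

```bash
python3 -c "
from h import *
go((.5505,-.3535,.2,4.5))"
```

```text
t 30.1 tcp [ 0.527  -0.1959  0.2086] w 1.0 gf 0.0 F [0.9 0.2 1.4]
(0.5505, -0.3535, 0.2, 4.5) -> [-0.43, -6.36, 0.34] [0.01, -0.0, 0.02]
```

{"fn": "jog_arm", "kwargs": {
  "targets": [
    [[-0.43,-6.36,0.3],[0,0,0],100],
    [[-0.43,-6.36,0.3],[0,0,0],100],
    [[-0.43,-6.36,0.3],[0,0,0],100],
    [[-0.43,-6.36,0.3],[0,0,0],100],
    [[-0.43,-6.36,0.3],[0,0,0],100]
  ]
}}

```text
time: 30.72
tool_pos: [0.5502, -0.351, 0.2008]
tool_rot: [-0.0, -0.04, 0.999, 0.001]
contact_force: [-0.0, 0.3, 0.0]
gripper_width: 1.0
grasp_force: 0.0
```

```bash
python3 -c "
from h import *
import pickle
s=state(); im,d=grab_frame('wrist')
go((.5505,-.3535,.0385,4.5))
hsv=cv2.cvtColor(im,cv2.COLOR_RGB2HSV); m=cv2.inRange(hsv,(0,0,0),(180,255,55)); m[250:]=0; m[:,:270]=0; m[:,370:]=0; m[:90]=0
cs=sorted(cv2.findContours(m,0,1)[0],key=cv2.contourArea)[-2:]
for c in cs:
  P=np.array([onz('wrist',*q[0],.099,s)[:2]*1000 for q in c],np.float32); print(cv2.boundingRect(c),cv2.minEnclosingCircle(P))"
```

```text
t 30.77 tcp [ 0.5502 -0.3507  0.2012] w 0.999 gf 0.0 F [-0.3  0.9  0.4]
(0.5505, -0.3535, 0.0385, 4.5) -> [-0.01, -0.12, 6.51] [0.01, -0.0, 0.02]
(286, 166, 57, 58) ((547.965087890625, -353.50341796875), 25.43555450439453)
```

{"fn": "jog_arm", "kwargs": {
  "targets": [
    [[0.03,-0.08,2],[0,0,0],100],
    [[0.03,-0.08,4],[0,0,0],100],
    [[0.03,-0.08,5.6],[0,0,0],100],
    [[0.03,-0.08,6.4],[0,0,0],100],
    [[0.03,-0.08,6.4],[0,0,0],100],
    [[0.03,-0.08,6.4],[0,0,0],100]
  ]
}}

```text
time: 31.52
tool_pos: [0.5508, -0.3549, 0.0441]
tool_rot: [0.001, -0.04, 0.999, -0.001]
contact_force: [0.1, 0.5, 0.4]
gripper_width: 1.001
grasp_force: 0.0
```

{"fn": "jog_arm", "kwargs": {
  "targets": [
    [[0,0,0],[0,0,0],0],
    [[0,0,0],[0,0,0],0],
    [[0,0,0],[0,0,0],0],
    [[0,0,0],[0,0,0],0],
    [[0,0,0],[0,0,0],0],
    [[0,0,0],[0,0,0],0]
  ]
}}

```text
time: 32.28
tool_pos: [0.5507, -0.3552, 0.0441]
tool_rot: [0.002, -0.04, 0.999, -0.001]
contact_force: [0.4, 0.4, 7.0]
gripper_width: 0.632
grasp_force: 63.8
```

```bash
python3 -c "
from h import *
go((.549,-.3535,.2,4.5),(.536,-.0565,.2,4.5))"
```

```text
t 32.27 tcp [ 0.5507 -0.3552  0.0441] w 0.632 gf 63.8 F [0.4 0.4 7. ]
(0.549, -0.3535, 0.2, 4.5) -> [0.04, 0.06, -6.24] [-0.02, 0.02, 0.01]
(0.536, -0.0565, 0.2, 4.5) -> [-0.39, 11.94, -6.26] [-0.02, 0.02, 0.01]
```

{"fn": "jog_arm", "kwargs": {
  "targets": [
    [[0,0,-2],[0,0,0],0],
    [[0,0,-4.3],[0,0,0],0],
    [[0,0.8,-6.2],[0,0,0],0],
    [[-0.1,3,-6.2],[0,0,0],0],
    [[-0.2,5.3,-6.2],[0,0,0],0],
    [[-0.3,7.6,-6.2],[0,0,0],0],
    [[-0.4,9.9,-6.2],[0,0,0],0],
    [[-0.4,11.9,-6.2],[0,0,0],0]
  ]
}}

```text
time: 33.28
tool_pos: [0.5349, -0.0548, 0.1964]
tool_rot: [-0.0, -0.04, 0.999, 0.0]
contact_force: [0.3, -0.3, -1.1]
gripper_width: 0.633
grasp_force: 64.0
```

{"fn": "jog_arm", "kwargs": {
  "targets": [
    [[0,0,0],[0,0,0],0],
    [[0,0,0],[0,0,0],0]
  ]
}}

```text
time: 33.52
tool_pos: [0.5354, -0.0571, 0.1966]
tool_rot: [-0.0, -0.04, 0.999, -0.0]
contact_force: [0.5, -0.2, -1.1]
gripper_width: 0.633
grasp_force: 64.0
```

```bash
python3 -c "
from h import *
go((.537,-.0565,.0738,4.5))"
```

```text
t 33.52 tcp [ 0.5354 -0.0571  0.1966] w 0.633 gf 64.0 F [ 0.5 -0.2 -1.1]
(0.537, -0.0565, 0.0738, 4.5) -> [-0.07, 0.02, 4.91] [-0.0, -0.0, 0.01]
```

{"fn": "jog_arm", "kwargs": {
  "targets": [
    [[-0.05,0.02,2],[0,0,0],0],
    [[-0.05,0.02,3.6],[0,0,0],0],
    [[-0.05,0.02,4.5],[0,0,0],0],
    [[-0.05,0.02,4.8],[0,0,0],0],
    [[-0.05,0.02,4.93],[0,0,0],0],
    [[-0.05,0.02,4.93],[0,0,0],0],
    [[-0.05,0.02,4.93],[0,0,0],0]
  ]
}}

```text
time: 34.4
tool_pos: [0.5376, -0.0565, 0.0747]
tool_rot: [0.001, -0.04, 0.999, -0.0]
contact_force: [-0.1, 0.6, -1.3]
gripper_width: 0.633
grasp_force: 64.0
```

```bash
python3 -c "
from h import *
go((.537,-.0565,.0733,4.5))"
```

```text
t 34.4 tcp [ 0.5376 -0.0565  0.0747] w 0.633 gf 64.0 F [-0.1  0.6 -1.3]
(0.537, -0.0565, 0.0733, 4.5) -> [0.03, 0.0, 0.06] [-0.01, 0.02, 0.01]
```

Lower 1.5 mm, release and rise.

{"fn": "jog_arm", "kwargs": {
  "targets": [
    [[0,0,0.06],[0,0,0],0],
    [[0,0,0.06],[0,0,0],0],
    [[0,0,0.06],[0,0,0],100],
    [[0,0,0.06],[0,0,0],100],
    [[0,0,0.06],[0,0,0],100],
    [[0,0,0.06],[0,0,0],100],
    [[0,0,-1],[0,0,0],100],
    [[0,0,-3],[0,0,0],100]
  ]
}}

```text
time: 35.4
tool_pos: [0.5347, -0.0558, 0.1465]
tool_rot: [-0.003, -0.04, 0.999, 0.001]
contact_force: [0.6, -1.4, 1.6]
gripper_width: 0.996
grasp_force: 0.0
```

{"fn": "jog_arm", "kwargs": {
  "targets": [
    [[0,0,-2.3],[0,0,0],100],
    [[0,0,-2.3],[0,0,0],100]
  ]
}}

```text
time: 35.65
tool_pos: [0.5401, -0.057, 0.2128]
tool_rot: [0.006, -0.04, 0.999, -0.002]
contact_force: [-0.1, 0.3, -0.6]
gripper_width: 1.0
grasp_force: 0.0
```

```bash
python3 -c "
from h import *
go((.438,-.361,.205,4.5))"
```

```text
t 35.65 tcp [ 0.5401 -0.057   0.2128] w 1.0 gf 0.0 F [-0.1  0.3 -0.6]
(0.438, -0.361, 0.205, 4.5) -> [5.05, -11.79, 0.3] [-0.03, 0.08, 0.01]
```

{"fn": "jog_arm", "kwargs": {
  "targets": [
    [[5,-11.8,0.2],[0,0,0],100],
    [[5,-11.8,0.2],[0,0,0],100],
    [[5,-11.8,0.2],[0,0,0],100],
    [[5,-11.8,0.2],[0,0,0],100],
    [[5,-11.8,0.2],[0,0,0],100],
    [[5,-11.8,0.2],[0,0,0],100],
    [[5,-11.8,0.2],[0,0,0],100],
    [[5,-11.8,0.2],[0,0,0],100]
  ]
}}

```text
time: 36.65
tool_pos: [0.4361, -0.3589, 0.2004]
tool_rot: [-0.0, -0.041, 0.999, 0.0]
contact_force: [-0.0, 0.3, 0.9]
gripper_width: 0.998
grasp_force: 0.0
```

```bash
python3 -c "
from h import *
s=state(); im,d=grab_frame('wrist'); save('w10',im)
hsv=cv2.cvtColor(im,cv2.COLOR_RGB2HSV); m=cv2.inRange(hsv,(2,150,60),(14,255,255)); m[250:]=0; m[:,270:]*=1; m[:,:260]=0; m[:,380:]=0
c=max(cv2.findContours(m,0,1)[0],key=cv2.contourArea)
P=np.array([onz('wrist',*q[0],.089,s)[:2]*1000 for q in c],np.float32); print(cv2.boundingRect(c),P.min(0),P.max(0))
go((.438,-.361,.0405,4.5))"
```

```text
(278, 162, 69, 67) [ 407.24658 -392.1992 ] [ 467.90097 -333.60327]
t 36.7 tcp [ 0.4362 -0.3588  0.2006] w 0.998 gf 0.0 F [-0.4 -0.1 -0. ]
(0.438, -0.361, 0.0405, 4.5) -> [-0.06, -0.1, 6.4] [0.0, -0.0, 0.02]
```

{"fn": "jog_arm", "kwargs": {
  "targets": [
    [[-0.05,-0.1,2],[0,0,0],100],
    [[-0.05,-0.1,4],[0,0,0],100],
    [[-0.05,-0.1,5.6],[0,0,0],100],
    [[-0.05,-0.1,6.35],[0,0,0],100],
    [[-0.05,-0.1,6.35],[0,0,0],100],
    [[-0.05,-0.1,6.35],[0,0,0],100]
  ]
}}

```text
time: 37.45
tool_pos: [0.4385, -0.3636, 0.0444]
tool_rot: [0.001, -0.04, 0.999, -0.001]
contact_force: [0.3, 0.2, 1.0]
gripper_width: 1.0
grasp_force: 0.0
```

{"fn": "jog_arm", "kwargs": {
  "targets": [
    [[0,0,0],[0,0,0],0],
    [[0,0,0],[0,0,0],0],
    [[0,0,0],[0,0,0],0],
    [[0,0,0],[0,0,0],0],
    [[0,0,0],[0,0,0],0],
    [[0,0,0],[0,0,0],0]
  ]
}}

```text
time: 38.2
tool_pos: [0.4384, -0.3639, 0.0448]
tool_rot: [0.001, -0.04, 0.999, -0.001]
contact_force: [-1.2, 0.8, 5.1]
gripper_width: 0.721
grasp_force: 63.6
```

```bash
python3 -c "
from h import *
go((.526,.0643,.235,4.5))"
```

```text
t 38.2 tcp [ 0.4384 -0.3639  0.0448] w 0.721 gf 63.6 F [-1.2  0.8  5.1]
(0.526, 0.0643, 0.235, 4.5) -> [-4.88, 16.77, -7.64] [-0.02, 0.02, 0.01]
```

{"fn": "jog_arm", "kwargs": {
  "targets": [
    [[0,0,-2],[0,0,0],0],
    [[0,0,-4.3],[0,0,0],0],
    [[0,0,-6.6],[0,0,0],0],
    [[-0.4,1.5,-7.6],[0,0,0],0],
    [[-1.1,3.8,-7.6],[0,0,0],0],
    [[-1.8,6.1,-7.6],[0,0,0],0],
    [[-2.4,8.3,-7.6],[0,0,0],0],
    [[-3.1,10.6,-7.6],[0,0,0],0]
  ]
}}

```text
time: 39.2
tool_pos: [0.4934, -0.0907, 0.2332]
tool_rot: [0.001, -0.04, 0.999, -0.0]
contact_force: [-0.4, 0.7, -0.4]
gripper_width: 0.72
grasp_force: 65.2
```

{"fn": "jog_arm", "kwargs": {
  "targets": [
    [[-0.6,2.3,0],[0,0,0],0],
    [[-1.2,4.4,0],[0,0,0],0],
    [[-1.78,6.17,0],[0,0,0],0],
    [[-1.78,6.17,0],[0,0,0],0],
    [[-1.78,6.17,0],[0,0,0],0]
  ]
}}

```text
time: 39.83
tool_pos: [0.5252, 0.0647, 0.2325]
tool_rot: [0.0, -0.04, 0.999, -0.0]
contact_force: [0.1, -1.0, -1.3]
gripper_width: 0.718
grasp_force: 65.3
```

```bash
python3 -c "
from h import *
go((.5265,.0643,.0743,4.5))"
```

```text
t 39.83 tcp [0.5252 0.0647 0.2325] w 0.718 gf 65.3 F [ 0.1 -1.  -1.3]
(0.5265, 0.0643, 0.0743, 4.5) -> [-0.05, -0.01, 6.33] [-0.0, 0.0, 0.01]
```

{"fn": "jog_arm", "kwargs": {
  "targets": [
    [[0,0,2],[0,0,0],0],
    [[0,0,4],[0,0,0],0],
    [[0,0,5.5],[0,0,0],0],
    [[0,0,6.2],[0,0,0],0],
    [[0,0,6.35],[0,0,0],0],
    [[0,0,6.38],[0,0,0],0],
    [[0,0,6.38],[0,0,0],0]
  ]
}}

```text
time: 40.7
tool_pos: [0.5264, 0.0649, 0.0742]
tool_rot: [0.001, -0.04, 0.999, -0.0]
contact_force: [1.1, -0.3, -0.5]
gripper_width: 0.714
grasp_force: 64.8
```

```bash
python3 -c "
from h import *
go((.5265,.0643,.0738,4.5))"
```

```text
t 40.7 tcp [0.5264 0.0649 0.0742] w 0.714 gf 64.8 F [ 1.1 -0.3 -0.5]
(0.5265, 0.0643, 0.0738, 4.5) -> [-0.0, -0.02, 0.02] [-0.0, 0.02, 0.01]
```

{"fn": "jog_arm", "kwargs": {
  "targets": [
    [[0,0,0.02],[0,0,0],0],
    [[0,0,0.02],[0,0,0],100],
    [[0,0,0.02],[0,0,0],100],
    [[0,0,0.02],[0,0,0],100],
    [[0,0,0.02],[0,0,0],100],
    [[0,0,-1],[0,0,0],100],
    [[0,0,-3],[0,0,0],100],
    [[0,0,-5],[0,0,0],100]
  ]
}}

```text
time: 41.7
tool_pos: [0.5248, 0.065, 0.1985]
tool_rot: [-0.001, -0.04, 0.999, 0.0]
contact_force: [0.6, 0.5, 1.1]
gripper_width: 0.999
grasp_force: 0.0
```

{"fn": "jog_arm", "kwargs": {
  "targets": [
    [[2,-2.4,-2],[0,0,0],100],
    [[2,-2.4,-3],[0,0,0],100],
    [[2,-2.4,-3],[0,0,0],100],
    [[2,-2.4,-3],[0,0,0],100],
    [[2,-2.4,-3],[0,0,0],100]
  ]
}}

```text
time: 42.32
tool_pos: [0.4797, 0.0017, 0.2708]
tool_rot: [-0.002, -0.04, 0.999, 0.0]
contact_force: [0.3, -0.7, 0.3]
gripper_width: 0.998
grasp_force: 0.0
```

```bash
python3 -c "
from h import *
s=state(); im,d=grab_frame('wrist'); save('w11',im); t,_=grab_frame('top'); save('t2',cv2.resize(t[110:260,160:480],None,fx=2,fy=2)); print(s['tool_pos'],s['time'])
g=lambda u,v,z:onz('wrist',u,v,z,s).round(4)
hsv=cv2.cvtColor(im,cv2.COLOR_RGB2HSV)
def f(k,lo,hi,z,roi):
    x0,y0,x1,y1=roi; m=cv2.inRange(hsv[y0:y1,x0:x1],lo,hi); cs=[c for c in cv2.findContours(m,0,1)[0] if cv2.contourArea(c)>150]
    for c in cs:
        P=np.array([onz('wrist',q[0][0]+x0,q[0][1]+y0,z,s)[:2]*1000 for q in c],np.float32); print(k,cv2.boundingRect(c),np.round(cv2.minEnclosingCircle(P),1) if 0 else cv2.minEnclosingCircle(P))
f('cap',(0,0,0),(180,255,55),.128,(150,60,400,250))
f('cup',(2,150,60),(12,255,255),.118,(300,60,480,260))
f('teal',(80,90,50),(98,255,255),.033,(150,60,400,250))"
```

```text
[0.47969851 0.00170486 0.27079492] 42.325
cap (85, 148, 47, 42) ((533.0933227539062, -54.76287078857422), 26.47311782836914)
cap (0, 100, 15, 27) ((479.1453552246094, -169.16993713378906), 14.601094245910645)
cap (70, 27, 29, 29) ((404.4507141113281, -80.92102813720703), 14.096753120422363)
cup (48, 144, 54, 50) ((525.0571899414062, 66.53589630126953), 29.337722778320312)
cup (45, 125, 32, 36) ((499.3453369140625, 48.20441818237305), 21.9935359954834)
teal (92, 115, 56, 47) ((534.2030639648438, -56.016475677490234), 37.31429672241211)
```

View pics/w11.png

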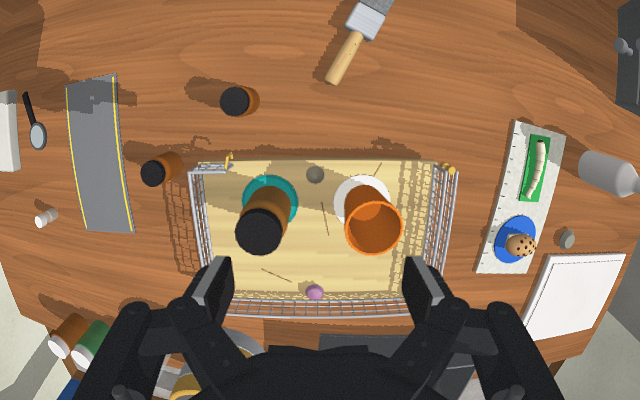

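View pics/t2.png

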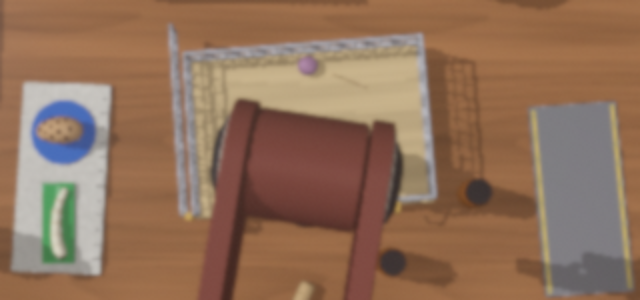

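The jar cap at (261,231) and the cup rim at (373,227) sit on their discs within about 3 mm. The cowrie is on the blue pad (top crop 60,130 against 64,132, the gap being parallax). The tusk lies along the strip (59,222), so I hand it in.

```bash
python3 -c "
from plant import *
print(job_done())"
```

```text
the job is handed in; nothing more can be done
None
```

I handed the job in at about 42 s of the 134 s allowed. In the last camera views the jar and cup were back upright on their discs (both within about 3 mm), the cowrie was right way up on the blue pad and the tusk shell lay along the green strip. The verdict itself was not shown.

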